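# Gauge a batch of printed gears on the bench comparator

## Task

Gauge the batch of printed gears on the bench comparator: squeeze the release on the carriage handle to run the carriage back to its loading stop, lay the steel setting disc from the splined arbor flat in its wooden case, and push every toothed gear from the tray (hub up, any order) onto the arbor, rocking each until the splines mesh and it is fully home. With the release squeezed, slide the carriage in gently until the gears push the sprung anvil in about half of its 6 mm travel, never to its end, and let go for at least a second so that it stays locked there for the reading. Then run the carriage back to the loading stop and return every gear to the tray, flat, hub up and side by side; leave the other things on the bench alone.

Things in the scene. Friction and masses are not known exactly. Their poses are not given: they have to be found in the camera images.
- tester: bench comparator, fixed: grey bed 120 x 420 mm, 20 mm thick, carrying a steel rail. Origin: on the table, midway across the bed, 200 mm from its loading end; its y axis runs along the rail from the loading stop to the anvil, z up.
- carriage (a joint): travel of the aluminium carriage along the rail: 0 at the loading stop, growing towards the anvil (m), at most 0.112. A spring brake (holds about 35 N) locks it wherever it stands unless the release is squeezed; then it slides with about 1 N.
- release (a joint): red thumb pad of the carriage handle: about -0.001 m at rest (brake on), 0.005 squeezed fully towards the black finger rest (brake off: squeeze it right home, it frees only near the end). Squeezing takes about 15 N all the way; it springs back when let go.
- handle (a point): point between red thumb pad and black finger rest, upright plates facing each other across the rail, 28 mm long, tops 17 mm above this point, carriage's flat top 32 mm below. 110 mm from the arbor, on the side away from the anvil. In its frame (axes as tester) the rest's outer face is at x = +20 mm, the pad's at -23 mm (-17 squeezed). Pinch both from above, fingers closing across the rail.
- seat (a point): centre of the arbor's seat on the carriage, 52 mm above the table; axes as tester. A gear's underside rests here; further gears stack at 18 mm each. Upright splined arbor on it: core 22 mm thick, 6 keys 5 mm wide, 30 mm across, up to 44 mm above the seat; plain pilot to 49 mm, cone to the tip at 55 mm.
- arbor_tip (a point): tip of the splined arbor, 55 mm above the seat. The arbor turns only stiffly (0.5 N m); its clocking differs from start to start and is not reported. A gear out of phase rests on the key ends, its underside 44 mm above the seat, until rocked into mesh: one mesh every 60 degrees, free play about 5 degrees either way.
- anvil_face (a point): centre of the sprung anvil's face at rest, a flat steel pad 44 mm wide and 56 mm tall, facing the arbor; its head is bolted anywhere within 20 mm along the bed. Axes as tester. A gear touches it when the arbor's axis is about 36 mm from it (35 to 38, by clocking and play).
- anvil (a joint): how far the anvil is pushed in: 0 at rest, 0.006 m its end; spring 3 N at first, 9 N at the end. The red pointer of the dial on the head turns clockwise with it, 46 degrees per mm.
- disc: steel setting disc, 72 mm across and 8 mm thick with a round hub on top, 44 mm across, reaching 18 mm above the underside; plain 33 mm bore. Origin: centre of the underside, z up. About 0.3 kg. It starts on the arbor's seat.
- tray: plywood batch tray, fixed, 120 x 560 mm, cork lining: floor 5 mm, rim 10 mm above the table; the gears start in it and go back to it. Origin: centre of its underside; x across, y along its length.
- case: fixed wooden case of the setting disc, a shallow tray 122 mm square with a blue lining: floor 5 mm, rim 12 mm above the table. Origin: centre of its underside.
- gear_blue: dark blue printed gear; may be absent (None). Flange 72 mm across, 7 mm thick; hex hub on top, 38 mm across flats, top 18 mm above the underside. Bore: 6 slots 7.5 mm wide, 33 mm across their floors, 24.6 mm between lands. Origin: centre of the underside; z up out of the hub; x through the middle of a hub flat; slots point to the hub's corners. 60 g.
- gear_grey: grey printed gear; may be absent (None). Flange 72 mm across, 7 mm thick; hex hub on top, 38 mm across flats, top 18 mm above the underside. Bore: 6 slots 7.5 mm wide, 33 mm across their floors, 24.6 mm between lands. Origin: centre of the underside; z up out of the hub; x through the middle of a hub flat; slots point to the hub's corners. 60 g.
- gear_purple: purple printed gear; may be absent (None). Flange 72 mm across, 7 mm thick; hex hub on top, 38 mm across flats, top 18 mm above the underside. Bore: 6 slots 7.5 mm wide, 33 mm across their floors, 24.6 mm between lands. Origin: centre of the underside; z up out of the hub; x through the middle of a hub flat; slots point to the hub's corners. 60 g.
- gear_white: off-white printed gear; may be absent (None). Flange 72 mm across, 7 mm thick; hex hub on top, 38 mm across flats, top 18 mm above the underside. Bore: 6 slots 7.5 mm wide, 33 mm across their floors, 24.6 mm between lands. Origin: centre of the underside; z up out of the hub; x through the middle of a hub flat; slots point to the hub's corners. 60 g.
- pot: blue printed cup, 68 mm across, 70 mm tall; not part of the job. Origin: centre of its underside.
- vase: terracotta printed vase, 72 mm across, 100 mm tall; not part of the job. Origin: centre of its underside.
- ring_purple: plain purple printed ring, 70 mm across, 12 mm thick, no hub; not part of the job. Origin: centre of its underside.
- ring_grey: plain grey printed ring, 64 mm across, 14 mm thick, no hub; not part of the job. Origin: centre of its underside.
- jar: jar of screws, 60 mm across, 85 mm tall; not part of the job. Origin: centre of its underside.
- driver: screwdriver lying down; not part of the job.
- brush: brush lying down; not part of the job.
Not all that is in view belongs to the job. What is shaped like the disc but pink is not meant.

How it is judged (in metres and radians):
On the way, in this order (a step that is already met when the one before it is completed fails the run):
1. the carriage is back at its loading stop (within 6 mm) (value of joint carriage below 0.006 m), for 0.2 s.
2. the setting disc lies in its case and every gear of the batch is home on the arbor (horizontal distance between each of gear_blue, gear_grey, gear_purple, gear_white and seat below 0.004 m and angle between each of gear_blue, gear_grey, gear_purple, gear_white's own z axis and vertical below 0.06 rad and z of each of gear_blue, gear_grey, gear_purple, gear_white in the frame of seat above -0.003 m and (z of gear_blue in the frame of seat below 0.003 m or (z of gear_blue in the frame of gear_grey between 0.015 and 0.021 m and horizontal distance between gear_blue and gear_grey below 0.006 m) or (z of gear_blue in the frame of gear_purple between 0.015 and 0.021 m and horizontal distance between gear_blue and gear_purple below 0.006 m) or (z of gear_blue in the frame of gear_white between 0.015 and 0.021 m and horizontal distance between gear_blue and gear_white below 0.006 m)) and (z of gear_grey in the frame of seat below 0.003 m or (z of gear_grey in the frame of gear_blue between 0.015 and 0.021 m and horizontal distance between gear_grey and gear_blue below 0.006 m) or (z of gear_grey in the frame of gear_purple between 0.015 and 0.021 m and horizontal distance between gear_grey and gear_purple below 0.006 m) or (z of gear_grey in the frame of gear_white between 0.015 and 0.021 m and horizontal distance between gear_grey and gear_white below 0.006 m)) and (z of gear_purple in the frame of seat below 0.003 m or (z of gear_purple in the frame of gear_blue between 0.015 and 0.021 m and horizontal distance between gear_purple and gear_blue below 0.006 m) or (z of gear_purple in the frame of gear_grey between 0.015 and 0.021 m and horizontal distance between gear_purple and gear_grey below 0.006 m) or (z of gear_purple in the frame of gear_white between 0.015 and 0.021 m and horizontal distance between gear_purple and gear_white below 0.006 m)) and (z of gear_white in the frame of seat below 0.003 m or (z of gear_white in the frame of gear_blue between 0.015 and 0.021 m and horizontal distance between gear_white and gear_blue below 0.006 m) or (z of gear_white in the frame of gear_grey between 0.015 and 0.021 m and horizontal distance between gear_white and gear_grey below 0.006 m) or (z of gear_white in the frame of gear_purple between 0.015 and 0.021 m and horizontal distance between gear_white and gear_purple below 0.006 m)) and horizontal distance between disc and case below 0.024 m and z of disc in the frame of case between 0.002 and 0.009 m and angle between disc's own z axis and vertical below 0.08 rad), for 0.2 s.
3. with the release squeezed, the carriage has been slid in until the gears push the anvil in by at least 1 mm (value of joint release above 0.0025 m and value of joint anvil above 0.001 m), for 0.1 s.
4. the release is let go and the gears hold the anvil 1 to 5 mm in (horizontal distance between each of gear_blue, gear_grey, gear_purple, gear_white and seat below 0.004 m and angle between each of gear_blue, gear_grey, gear_purple, gear_white's own z axis and vertical below 0.06 rad and z of each of gear_blue, gear_grey, gear_purple, gear_white in the frame of seat above -0.003 m and (z of gear_blue in the frame of seat below 0.003 m or (z of gear_blue in the frame of gear_grey between 0.015 and 0.021 m and horizontal distance between gear_blue and gear_grey below 0.006 m) or (z of gear_blue in the frame of gear_purple between 0.015 and 0.021 m and horizontal distance between gear_blue and gear_purple below 0.006 m) or (z of gear_blue in the frame of gear_white between 0.015 and 0.021 m and horizontal distance between gear_blue and gear_white below 0.006 m)) and (z of gear_grey in the frame of seat below 0.003 m or (z of gear_grey in the frame of gear_blue between 0.015 and 0.021 m and horizontal distance between gear_grey and gear_blue below 0.006 m) or (z of gear_grey in the frame of gear_purple between 0.015 and 0.021 m and horizontal distance between gear_grey and gear_purple below 0.006 m) or (z of gear_grey in the frame of gear_white between 0.015 and 0.021 m and horizontal distance between gear_grey and gear_white below 0.006 m)) and (z of gear_purple in the frame of seat below 0.003 m or (z of gear_purple in the frame of gear_blue between 0.015 and 0.021 m and horizontal distance between gear_purple and gear_blue below 0.006 m) or (z of gear_purple in the frame of gear_grey between 0.015 and 0.021 m and horizontal distance between gear_purple and gear_grey below 0.006 m) or (z of gear_purple in the frame of gear_white between 0.015 and 0.021 m and horizontal distance between gear_purple and gear_white below 0.006 m)) and (z of gear_white in the frame of seat below 0.003 m or (z of gear_white in the frame of gear_blue between 0.015 and 0.021 m and horizontal distance between gear_white and gear_blue below 0.006 m) or (z of gear_white in the frame of gear_grey between 0.015 and 0.021 m and horizontal distance between gear_white and gear_grey below 0.006 m) or (z of gear_white in the frame of gear_purple between 0.015 and 0.021 m and horizontal distance between gear_white and gear_purple below 0.006 m)) and value of joint anvil between 0.001 and 0.005 m and value of joint release below 0.001 m), for 0.6 s.
5. the carriage is run back to its loading stop again (within 6 mm) (value of joint carriage below 0.006 m), for 0.2 s.
At the end, for the whole second after the job is handed in: Every gear present lies flat on the tray's floor inside its rim, hub up; the setting disc lies flat in its case; the carriage is at its loading stop (within 8 mm) with the release let go; all at rest (x of gear_blue in the frame of tray between -0.025 and 0.025 m and y of gear_blue in the frame of tray between -0.262 and 0.262 m and z of gear_blue in the frame of tray between 0 and 0.009 m and angle between each of gear_blue, gear_grey, gear_purple, gear_white, disc's own z axis and vertical below 0.08 rad and linear speed of each of gear_blue, gear_grey, gear_purple, gear_white, disc below 0.02 m/s and x of gear_grey in the frame of tray between -0.025 and 0.025 m and y of gear_grey in the frame of tray between -0.262 and 0.262 m and z of gear_grey in the frame of tray between 0 and 0.009 m and x of gear_purple in the frame of tray between -0.025 and 0.025 m and y of gear_purple in the frame of tray between -0.262 and 0.262 m and z of gear_purple in the frame of tray between 0 and 0.009 m and x of gear_white in the frame of tray between -0.025 and 0.025 m and y of gear_white in the frame of tray between -0.262 and 0.262 m and z of gear_white in the frame of tray between 0 and 0.009 m and horizontal distance between disc and case below 0.024 m and z of disc in the frame of case between 0.002 and 0.009 m and value of joint carriage below 0.008 m and value of joint release below 0.001 m); the robot touches nothing.
It fails at once if the anvil is driven to the end of its travel (beyond 5.8 mm) (value of joint anvil above 0.0058 m).
It fails at once if a bystander (cup, vase, plain ring, jar, screwdriver, brush) is pushed more than 50 mm from its place (distance of any of pot, vase, ring_purple, ring_grey, jar, driver, brush from where it was at the start of the episode above 0.05 m).
It fails at once if the cup, vase or jar is knocked over (angle between any of pot, vase, jar's own z axis and vertical above 0.7 rad).
Of gear_blue, gear_grey, gear_purple, gear_white only 2 to 3 are there at a start; the rules pass over those that are not, and their reading is None.
At some moment in a run one of gear_blue, gear_grey, gear_purple, gear_white may be knocked a few centimetres aside while the robot is not near it.
Once in a run the grip may slacken for a moment while it holds something.
It also fails if it takes over 210 s, if anything falls off the work surface, if the arm or the gripper's body presses on something with over 40 N, if the wrist force passes 120 N, or if a joint passes its speed limit or range.

## Robot

A 6-joint arm with a two-finger parallel gripper is mounted at the origin on the work surface. World frame = base frame: x ahead of the robot, y to its left, z up, the work surface at z = 0. Lengths are in mm, angles in degrees, forces in N, time in s.
With the tool pointing down it reaches from about 300 to 875 mm from the base axis. Payload 6.4 kg.
Tool frame: the origin (TCP) lies midway between the tips of the shut fingers; the grasp point (between the pads) lies 19 mm behind it; z points along the fingers, y is the line along which they close (so a half turn about z gives the same grasp; the last joint's range is limited). The gripper opens to 88 mm and grips with 3 to 60 N. Pads are 18 mm wide; open, the fingers measure 123 mm over their backs; the gripper's body (75 mm by 187 mm) begins 45 mm behind the grasp point.
Start: joints at [57.336, 10.359, 92.074, -0, 77.567, -11.82], TCP at [204.591, 537.386, 238.714] pointing down, gripper open.
Joint ranges: [-171.53, 171.53], [-51.25, 118.39], [17.06, 147.69], [-65.23, 245.23], [0, 150.52], [-178.68, 178.68]. Speed limits (degrees/s): [147.25, 147.25, 172.46, 180, 180, 180].

## Interface

Orientations are given as a 3x3 rotation matrix whose columns are the frame's x, y, z axes.
In Python, from cell import sense, get_image, camera_model, hand_in gives the robot as it stands. The module is installed in compiled form; this text tells all that it offers.
- The arm moves only by the tool move_arm, never from a script. Its argument "targets" is a list of rows, each a list of 7 numbers: the opening, from 0 (shut) to 1 (fully open), then the shift along the tool's x, y, z each as a share of 0.03 m, from -1 to 1, then the turn, a rotation vector about the tool's x, y, z each as a share of 0.08 rad, from -1 to 1. In form: [[grip, x, y, z, wx, wy, wz], ...]. A call has 1 to 5 rows; each row shifts and turns the commanded pose from where the row before left it, along the tool's axes as they then stand; what a row does not reach is not made up. A row lasts 1/10 s, in which the tool goes at most 50 mm and 8.59 degrees, less where a joint would pass 70% of its speed; a pose out of reach is approached as far as the arm can. A call with a number of a shift or a turn outside -1 to 1 is refused whole. A call with a gripper value outside its range is refused whole. The fingers move at their own pace and stop on an object; "squeeze" is the grip in N (left out, the last holds). Time passes only in rows, so rows that do not move let the fingers close. It gives the time, the measured TCP pose, the force, the opening and the grip force at its end, in the units of the state.
- sense(): the state, without advancing time (a new reading comes with each control period).
- get_image(name): name is "side" or "top"; returns the picture (384x512x3 uint8, red, green, blue); there is no depth.
- camera_model(name): a dict with "K" (3x3 intrinsics, pixels), "pose" (4x4, takes a point from camera to world coordinates). Camera axes: x right, y down, z forward; pixel columns grow to the right and rows downward; lengths in mm; the calibration is good to about 2 mm. A picture is of the moment at which its call begins. camera_model takes no time and is no camera call.
- hand_in(): hands the job in; it is judged then, once.
The state is a dict: "time_s": time; "joint_pos": joint angles; "joint_vel": joint speeds; "tau": joint torques, N m; "tool_pos": TCP position; "ee_rot": TCP orientation; "force": force on the tool from outside, world axes, zero at the start; "moment": the same for the moment, N m; "width": finger opening in mm; "finger_force": force on a finger pad.
Only numpy, scipy, OpenCV 4.12 (cv2) and the standard library are available. Lean on these libraries where they do the work, as an engineer would, in place of code of your own. Each camera call takes 0.05 s, during which the arm holds its last target. There are 200 camera calls.

## Working session

There is one attempt and no reset: what is moved stays moved. The work goes in short steps, Python scripts to look and compute and a tool call to move; the robot and the scene stay as the last step left them, time stands still between calls to the robot, and variables do not carry over. Pictures are saved under pics/ and viewed, at most 14 in all, crops included, and the job is handed in when it is done.

Besides the shell and the picture viewer there is one more tool, called after "Call:" by a JSON object that holds its "api" and its "payload". move_arm: Moves the arm, as the interface text tells. Its arguments: {"type":"object","properties":{"targets":{"type":"array","items":{"type":"array","items":{"type":"number"}}},"squeeze":{"type":"number"}},"required":["targets"]}

```bash
mkdir -p pics
cat > h.py <<'E'
import numpy as np, cv2
from cell import sense, get_image, camera_model, hand_in
def grab(name,fn=None):
    im=get_image(name)
    if fn: cv2.imwrite('pics/'+fn,im[:,:,::-1])
    return im
def ray(name,u,v):
    c=camera_model(name);P=np.array(c['pose']);d=P[:3,:3]@np.linalg.inv(np.array(c['K']))@np.array([u,v,1.]);return P[:3,3],d
def onplane(name,u,v,z):
    o,d=ray(name,u,v);return o+d*(z-o[2])/d[2]
def proj(name,p):
    c=camera_model(name);P=np.array(c['pose']);q=np.array(c['K'])@(P[:3,:3].T@(np.array(p,float)-P[:3,3]));return q[:2]/q[2]
E
python3 - <<'E'
from h import *
for n in('top','side'):
    im=grab(n); cv2.imwrite(f'pics/{n}0.png',cv2.resize(im[:,:,::-1],(800,600),interpolation=cv2.INTER_CUBIC)); c=camera_model(n); print(n,np.round(c['K'],1).tolist(),np.round(c['pose'],3).tolist())
s=sense();print({k:np.round(v,3).tolist() for k,v in s.items()})
E
```

```text
top [[440.9, 0.0, 261.4], [0.0, 440.9, 186.9], [0.0, 0.0, 1.0]] [[-0.0, -0.996, 0.084, 456.651], [-1.0, 0.003, 0.029, 19.634], [-0.029, -0.084, -0.996, 1270.665], [0.0, 0.0, 0.0, 1.0]]
side [[367.7, 0.0, 256.5], [0.0, 367.7, 190.1], [0.0, 0.0, 1.0]] [[0.936, -0.261, 0.237, 312.065], [-0.352, -0.653, 0.67, -595.174], [-0.02, -0.71, -0.703, 772.694], [0.0, 0.0, 0.0, 1.0]]
{'time_s': 0.1, 'joint_pos': [57.335, 10.396, 92.126, -0.001, 77.567, -11.82], 'joint_vel': [0.039, -0.113, -0.012, 0.091, -0.02, 0.192], 'tau': [0.001, -43.482, -34.27, 0.07, 0.034, -0.0], 'tool_pos': [204.334, 536.957, 237.916], 'ee_rot': [[-0.935, 0.356, -0.001], [0.356, 0.935, -0.001], [0.0, -0.002, -1.0]], 'force': [-0.332, 0.615, 0.023], 'moment': [0.074, -0.026, -0.033], 'finger_force': 0.0, 'width': 87.926}
```

View pics/top0.png

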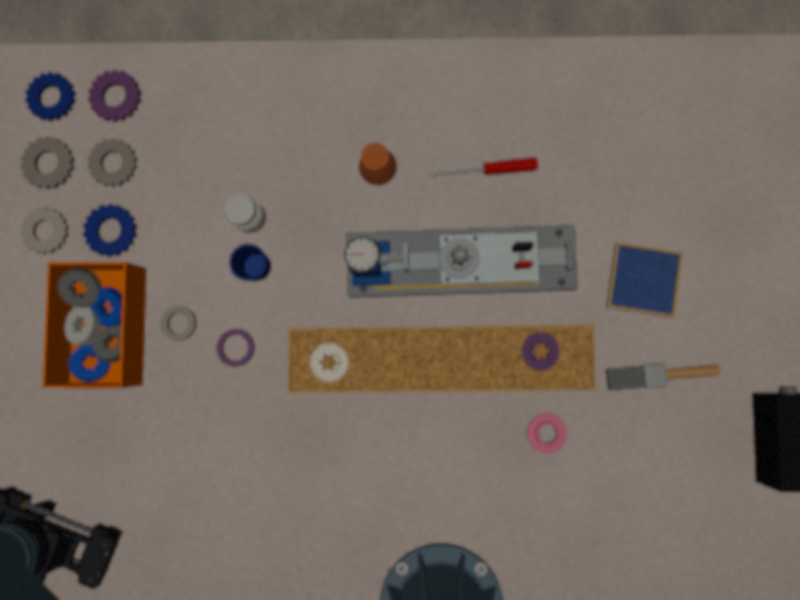

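View pics/side0.png

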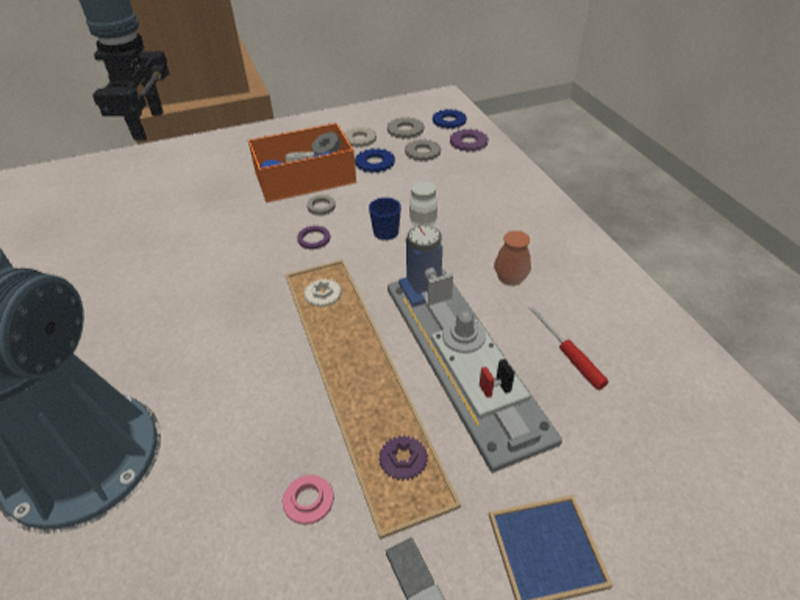

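The top view shows two gears in the tray, white at (329,362) and purple at (541,351) in the enlarged picture. The disc is on the arbor at (461,257), the red/black handle at (522,256), the case at (645,279), and the anvil is to the left. Next I'll measure these.

Run:
```python
from h import *
t=grab('top');s=grab('side')
def cents(im,name,mask,z,box,minA=20):
    m=np.zeros(mask.shape,np.uint8);x0,y0,x1,y1=box;m[y0:y1,x0:x1]=mask[y0:y1,x0:x1]
    n,l,st,c=cv2.connectedComponentsWithStats(m)
    for i in range(1,n):
        if st[i,4]>=minA: print('  ',name,np.round(c[i],1),st[i,4],np.round(onplane(name,*c[i],z),1))
    return m
H=cv2.cvtColor(t,cv2.COLOR_RGB2HSV).astype(int);h,sa,v=H[...,0],H[...,1],H[...,2]
print('red');cents(t,'top',((h<8)|(h>172))&(sa>130)&(v>80),99,(300,140,380,200),8)
print('black');cents(t,'top',(v<60),99,(320,145,350,172),8)
print('case');m=cents(t,'top',(h>100)&(h<125)&(sa>80),5,(380,145,445,210))
c=max(cv2.findContours(m,0,1)[0],key=cv2.contourArea);print(cv2.minAreaRect(c))
print('white');m=cents(t,'top',(v>150)&(sa<60),7,(190,215,235,250))
if m.any():
  c=max(cv2.findContours(m,0,1)[0],key=cv2.contourArea);e=cv2.minEnclosingCircle(c);print(e,onplane('top',*e[0],7))
print('purple');m=cents(t,'top',(h>125)&(h<172)&(sa>50),7,(325,205,365,245))
c=max(cv2.findContours(m,0,1)[0],key=cv2.contourArea);e=cv2.minEnclosingCircle(c);print(e,onplane('top',*e[0],7))
print('tray');m=cents(t,'top',(h>8)&(h<25)&(sa>90),8,(170,195,395,260),500)
c=max(cv2.findContours(m,0,1)[0],key=cv2.contourArea);r=cv2.minAreaRect(cv2.convexHull(np.vstack([k for k in cv2.findContours(m,0,1)[0] if cv2.contourArea(k)>100])));print(r)
for p in cv2.boxPoints(r):print(onplane('top',*p,10).round(1))
print('yellow');ym=((h>15)&(h<32)&(sa>110)).astype(np.uint8);m=cents(t,'top',ym,20,(220,170,375,195),8)
q=cv2.findNonZero(m)
if q is not None: 
  l=cv2.fitLine(q,2,0,.01,.01).ravel();a=onplane('top',l[2]-50*l[0],l[3]-50*l[1],20);b=onplane('top',l[2]+50*l[0],l[3]+50*l[1],20);print(l,a,b,np.degrees(np.arctan2((a-b)[0],(a-b)[1])))
cr=t[138:198,215:375,::-1];cv2.imwrite('pics/tz.png',cv2.resize(cr,(800,300),interpolation=cv2.INTER_CUBIC))
cr=s[135:315,180:420,::-1];cv2.imwrite('pics/sz.png',cv2.resize(cr,(800,600),interpolation=cv2.INTER_CUBIC))
```

```text
red
   top [334.8 169. ] 26 [ 602.4 -142.3   99. ]
black
   top [333.7 157.9] 49 [ 632.3 -139.7   99. ]
case
   top [412.5 178.7] 1349 [ 585.4 -375.9    5. ]
((412.54998779296875, 178.65000915527344), (37.193817138671875, 36.48670959472656), 8.13010311126709)
white
   top [209.9 231.4] 215 [435.2 203.6   7. ]
((210.3841094970703, 231.39404296875), 10.931163787841797) [435.35235935 202.22748371   7.        ]
purple
   top [345.4 224.3] 311 [ 455.5 -182.7    7. ]
((345.621337890625, 224.37030029296875), 11.485404968261719) [ 455.26994681 -183.24724281    7.        ]
tray
   top [283.2 229.6] 7130 [440.6  -6.1   8. ]
((281.9156799316406, 229.30812072753906), (41.475318908691406, 196.1844024658203), 89.474365234375)
[498.1 279.5  10. ]
[ 502.4 -280.    10. ]
[ 385.8 -278.5   10. ]
[379.9 276.7  10. ]
yellow
   top [259.9 183.2] 71 [572.3  59.9  20. ]
[ 9.9960685e-01 -2.8037768e-02  2.7264835e+02  1.8284616e+02] [569.5736384  166.38988546  20.        ] [ 576.73148258 -118.18682263   20.        ] -1.4408340400345259
```

View pics/tz.png

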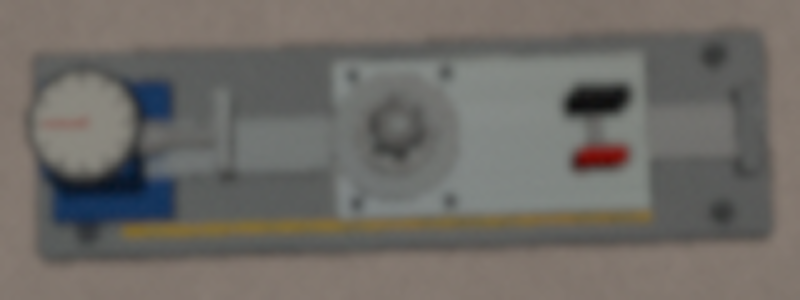

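View pics/sz.png

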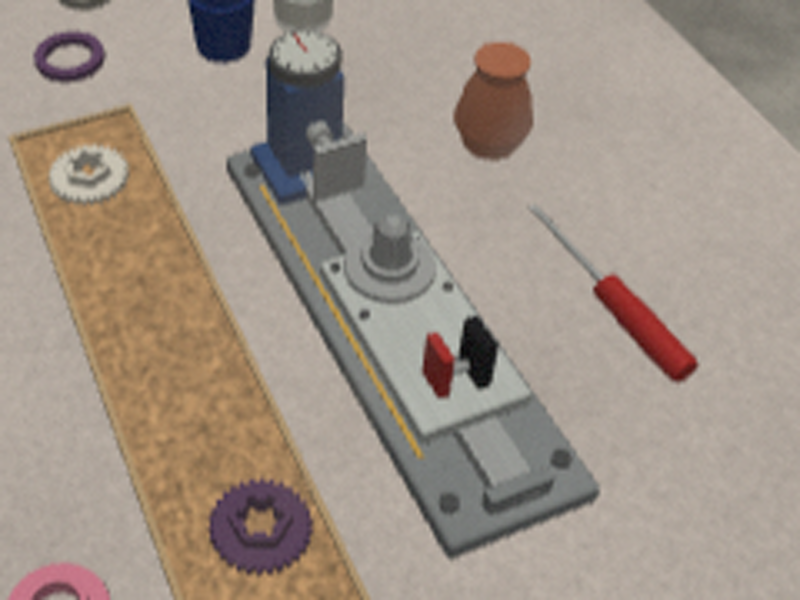

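The crops show the carriage partway along, with its plate's right end at x≈648 and the stop block at x≈745 in the crop. The arbor tip is at (398,122) in the top crop and (392,215) in the side crop. I'll triangulate the key points next.

```bash
cat >> h.py <<'E'
def tri(pt,ps):
    o1,d1=ray('top',*pt);o2,d2=ray('side',*ps);d1=d1/np.linalg.norm(d1);d2=d2/np.linalg.norm(d2)
    A=np.stack([d1,-d2],1);k=np.linalg.lstsq(A,o2-o1,rcond=None)[0];a=o1+k[0]*d1;b=o2+k[1]*d2
    return (a+b)/2,np.linalg.norm(a-b)
def plan(x,y,z,yaw=None):
    """remaining shift in units (tool axes) and turn units to bring the tool to x,y,z / yaw of tool y"""
    s=sense();R=np.array(s['ee_rot']);p=np.array(s['tool_pos']);d=R.T@(np.array([x,y,z])-p)/30
    cy=np.degrees(np.arctan2(R[1,1],R[0,1]));print('t',s['time_s'],'pos',p.round(1),'yaw',round(cy,2),'z',R[:,2].round(4),'F',np.round(s['force'],1),'w',round(s['width'],1),'ff',round(s['finger_force'],1))
    if yaw is None: yaw=cy
    c,q=np.cos(np.radians(yaw)),np.sin(np.radians(yaw));Rt=np.array([[-q,c,0],[c,q,0],[0,0,-1]]);
    d2=Rt.T@(np.array([x,y,z])-p)/30
    from scipy.spatial.transform import Rotation as Ro
    w=Ro.from_matrix(R.T@Rt).as_rotvec()/.08
    print('shift now-axes',d.round(2),'after-turn axes',d2.round(2),'turn',w.round(2))
E
python3 - <<'E'
from h import *
T=lambda x,y:(215+x/5,138+y/5)
S=lambda x,y:(180+x*.3,135+y*.3)
print('tip',tri(T(398,122),S(392,215)))
print('tip at 106',onplane('top',*T(398,122),106),onplane('side',*S(392,217),106))
for c in[(35,55),(765,33),(770,237),(45,260)]:print('bed',onplane('top',*T(*c),20).round(1))
print('disc centre',onplane('top',*T(398,137),60),'hub', onplane('side',*S(389,257),70))
print('anvil face',onplane('top',*T(233,88),100).round(1),onplane('top',*T(233,180),50).round(1))
print('handle', tri(T(603,98),S(482,322)),tri(T(602,155),S(440,338)))
print('carr right edge',onplane('top',*T(648,135),50),'stop',onplane('top',*T(740,135),40))
# arbor in side: gear hubs
print('purple hubtop side', onplane('side',*S(262,518),23),'white',onplane('side',*S(90,165),23))
plan(620,-141,200,1.5)
E
```

```text
tip (array([618.51414274, -34.7185518 , 111.69061453]), np.float64(0.5254928491159245))
tip at 106 [619.55995536 -35.0759951  106.        ] [620.00201515 -31.72173682 106.        ]
bed [671.4 169.   20. ]
bed [ 681.8 -248.3   20. ]
bed [ 565.1 -248.7   20. ]
bed [553.1 162.5  20. ]
disc centre [617.6412649  -37.18150179  60.        ] hub [616.43230951 -38.88200476  70.        ]
anvil face [639.2  52.8 100. ] [595.2  54.3  50. ]
handle (array([ 633.64370064, -144.56899754,  105.01866939]), np.float64(3.351699271947219)) (array([ 602.96805284, -143.8569521 ,  100.87183306]), np.float64(1.830033823907787))
carr right edge [ 619.51043145 -176.19038147   50.        ] stop [ 620.62929693 -228.96120862   40.        ]
purple hubtop side [ 455.31325778 -186.10757576   23.        ] white [437.48348639 195.10371638  23.        ]
t 0.2 pos [204.4 537.1 238.2] yaw 69.16 z [-6.e-04 -9.e-04 -1.e+00] F [-0.5  0.1  0.5] w 88.1 ff 0.0
shift now-axes [-20.99 -16.19   1.28] after-turn axes [-22.96  13.26   1.27] turn [-1.000e-02  1.000e-02  1.476e+01]
```

Call:
{"api": "move_arm", "payload": {"targets": [[1, 0, 0, 0, 0, 0, 0.98], [1, 0, 0, 0, 0, 0, 0.98], [1, 0, 0, 0, 0, 0, 0.98], [1, 0, 0, 0, 0, 0, 0.98], [1, 0, 0, 0, 0, 0, 0.98]]}}

```text
time_s: 0.7
tool_pos: [204.5, 537.2, 238.4]
ee_rot: [[-0.726, 0.688, -0.0], [0.688, 0.726, -0.0], [-0.0, -0.001, -1.0]]
force: [-0.2, -0.7, -0.1]
width: 88.1
finger_force: 0.0
```

Call:
{"api": "move_arm", "payload": {"targets": [[1, 0, 0, 0, 0, 0, 0.98], [1, 0, 0, 0, 0, 0, 0.98], [1, 0, 0, 0, 0, 0, 0.98], [1, 0, 0, 0, 0, 0, 0.98], [1, 0, 0, 0, 0, 0, 0.98]]}}

```text
time_s: 1.2
tool_pos: [204.5, 537.3, 238.4]
ee_rot: [[-0.408, 0.913, -0.0], [0.913, 0.408, -0.0], [-0.0, -0.0, -1.0]]
force: [-0.0, 0.2, 0.1]
width: 88.1
finger_force: 0.0
```

Call:
{"api": "move_arm", "payload": {"targets": [[1, 0, 0, 0, 0, 0, 0.98], [1, 0, 0, 0, 0, 0, 0.98], [1, 0, 0, 0, 0, 0, 0.98], [1, 0, 0, 0, 0, 0, 0.98], [1, 0, 0, 0, 0, 0, 0.98]]}}

```text
time_s: 1.7
tool_pos: [204.5, 537.2, 238.5]
ee_rot: [[-0.028, 1.0, -0.0], [1.0, 0.028, -0.0], [-0.0, -0.0, -1.0]]
force: [-0.5, 0.6, -1.2]
width: 88.2
finger_force: 0.0
```

Call:
{"api": "move_arm", "payload": {"targets": [[1, -0.9, 0.52, 0, 0, 0, 0], [1, -0.9, 0.52, 0, 0, 0, 0], [1, -0.9, 0.52, 0, 0, 0, 0], [1, -0.9, 0.52, 0, 0, 0, 0], [1, -0.9, 0.52, 0, 0, 0, 0]]}}

```text
time_s: 2.2
tool_pos: [287.1, 403.7, 238.6]
ee_rot: [[-0.031, 1.0, -0.0], [1.0, 0.031, -0.0], [-0.0, -0.0, -1.0]]
force: [0.2, -0.4, -0.1]
width: 87.7
finger_force: 0.0
```

Call:
{"api": "move_arm", "payload": {"targets": [[1, -0.9, 0.52, 0, 0, 0, 0], [1, -0.9, 0.52, 0, 0, 0, 0], [1, -0.9, 0.52, 0, 0, 0, 0], [1, -0.9, 0.52, 0, 0, 0, 0], [1, -0.9, 0.52, 0, 0, 0, 0]]}}

```text
time_s: 2.7
tool_pos: [369.3, 271.2, 238.7]
ee_rot: [[-0.031, 1.0, 0.0], [1.0, 0.031, 0.0], [0.0, 0.0, -1.0]]
force: [0.7, 0.4, -0.7]
width: 88.0
finger_force: 0.0
```

Call:
{"api": "move_arm", "payload": {"targets": [[1, -0.9, 0.52, 0, 0, 0, 0], [1, -0.9, 0.52, 0, 0, 0, 0], [1, -0.9, 0.52, 0, 0, 0, 0], [1, -0.9, 0.52, 0, 0, 0, 0], [1, -0.9, 0.52, 0, 0, 0, 0]]}}

```text
time_s: 3.2
tool_pos: [451.4, 138.6, 238.7]
ee_rot: [[-0.031, 1.0, -0.0], [1.0, 0.031, 0.0], [0.0, -0.0, -1.0]]
force: [0.9, -0.3, 0.1]
width: 87.8
finger_force: 0.0
```

Call:
{"api": "move_arm", "payload": {"targets": [[1, -0.9, 0.52, 0, 0, 0, 0], [1, -0.9, 0.52, 0, 0, 0, 0], [1, -0.9, 0.52, 0, 0, 0, 0], [1, -0.9, 0.52, 0, 0, 0, 0], [1, -0.9, 0.52, 0, 0, 0, 0]]}}

```text
time_s: 3.7
tool_pos: [533.6, 6.1, 238.6]
ee_rot: [[-0.031, 1.0, -0.0], [1.0, 0.031, 0.0], [0.0, -0.0, -1.0]]
force: [0.1, 0.8, -0.2]
width: 88.2
finger_force: 0.0
```

Call:
{"api": "move_arm", "payload": {"targets": [[1, -0.9, 0.52, 0, 0, 0, 0], [1, -0.9, 0.52, 0, 0, 0, 0], [1, -0.9, 0.52, 0, 0, 0, 0], [1, -0.9, 0.52, 0, 0, 0, 0], [1, 0, 0, 0, 0, 0, 0]]}}

```text
time_s: 4.2
tool_pos: [600.0, -102.0, 238.2]
ee_rot: [[-0.028, 1.0, 0.0], [1.0, 0.028, -0.001], [-0.001, 0.0, -1.0]]
force: [-1.0, -0.9, -0.4]
width: 88.0
finger_force: 0.0
```

```bash
python3 -c "
from h import *
plan(621.5,-144.5,66,1.5)"
```

```text
t 4.2 pos [ 600.  -102.   238.2] yaw 1.59 z [ 2.e-04 -9.e-04 -1.e+00] F [-1.  -0.9 -0.4] w 88.0 ff 0.0
shift now-axes [-1.43  0.68  5.74] after-turn axes [-1.44  0.68  5.74] turn [0.   0.01 0.02]
```

Call:
{"api": "move_arm", "payload": {"targets": [[1, -0.72, 0.34, 0.3, 0, 0, 0], [1, -0.72, 0.34, 0.9, 0, 0, 0], [1, 0, 0, 0.9, 0, 0, 0], [1, 0, 0, 0.9, 0, 0, 0], [1, 0, 0, 0.9, 0, 0, 0]]}}

```text
time_s: 4.7
tool_pos: [620.1, -140.6, 120.4]
ee_rot: [[-0.031, 1.0, -0.001], [1.0, 0.031, 0.001], [0.001, -0.001, -1.0]]
force: [-0.4, 0.4, 0.8]
width: 88.1
finger_force: 0.0
```

Call:
{"api": "move_arm", "payload": {"targets": [[1, 0, 0, 0.8, 0, 0, 0], [1, 0, 0, 0.7, 0, 0, 0], [1, 0, 0, 0.34, 0, 0, 0], [1, 0, 0, 0, 0, 0, 0], [1, 0, 0, 0, 0, 0, 0]]}}

```text
time_s: 5.2
tool_pos: [621.0, -141.1, 67.3]
ee_rot: [[-0.031, 1.0, 0.001], [1.0, 0.031, -0.0], [-0.0, 0.001, -1.0]]
force: [-0.4, 0.5, -0.2]
width: 88.3
finger_force: 0.0
```

Call:
{"api": "move_arm", "payload": {"targets": [[0.2, 0, 0, 0, 0, 0, 0], [0.2, 0, 0, 0, 0, 0, 0], [0.2, 0, 0, 0, 0, 0, 0], [0.2, 0, 0, 0, 0, 0, 0], [0.2, 0, 0, 0, 0, 0, 0]], "squeeze": 30}}

```text
time_s: 5.7
tool_pos: [620.7, -141.3, 66.8]
ee_rot: [[-0.031, 1.0, 0.0], [1.0, 0.031, -0.0], [-0.0, 0.0, -1.0]]
force: [-0.4, -1.0, -0.0]
width: 50.5
finger_force: 0.0
```

Call:
{"api": "move_arm", "payload": {"targets": [[0.2, 0, 0, 0, 0, 0, 0], [0.2, 0, 0, 0, 0, 0, 0], [0.2, 0, 0, 0, 0, 0, 0], [0.2, 0, 0, 0, 0, 0, 0], [0.2, 0, 0, 0, 0, 0, 0]]}}

```text
time_s: 6.2
tool_pos: [622.7, -141.2, 66.5]
ee_rot: [[-0.031, 1.0, 0.004], [1.0, 0.031, -0.0], [-0.001, 0.004, -1.0]]
force: [9.6, 0.4, -6.8]
width: 36.3
finger_force: 30.0
```

Call:
{"api": "move_arm", "payload": {"targets": [[0.2, 0, 0.08, 0, 0, 0, 0], [0.2, -0.15, 0, 0, 0, 0, 0], [0.2, -0.25, 0, 0, 0, 0, 0], [0.2, -0.25, 0, 0, 0, 0, 0], [0.2, -0.25, 0, 0, 0, 0, 0]]}}

```text
time_s: 6.7
tool_pos: [623.6, -168.6, 66.5]
ee_rot: [[-0.031, 1.0, -0.001], [1.0, 0.031, 0.0], [0.0, -0.001, -1.0]]
force: [-2.0, 3.4, 2.7]
width: 36.3
finger_force: 30.0
```

Call:
{"api": "move_arm", "payload": {"targets": [[0.2, -0.15, 0, 0, 0, 0, 0], [0.2, -0.15, 0, 0, 0, 0, 0], [0.2, -0.15, 0, 0, 0, 0, 0], [0.2, -0.15, 0, 0, 0, 0, 0], [0.2, -0.1, 0, 0, 0, 0, 0]]}}

```text
time_s: 7.2
tool_pos: [624.1, -186.3, 66.4]
ee_rot: [[-0.031, 1.0, -0.002], [1.0, 0.031, 0.006], [0.006, -0.001, -1.0]]
force: [-5.4, 22.7, 11.4]
width: 36.4
finger_force: 30.0
```

Call:
{"api": "move_arm", "payload": {"targets": [[0.2, 0, -0.06, 0, 0, 0, 0], [0.2, 0.05, 0, 0, 0, 0, 0], [0.6, 0, 0, 0, 0, 0, 0], [0.9, 0, 0, 0, 0, 0, 0], [1, 0, 0, 0, 0, 0, 0]]}}

```text
time_s: 7.7
tool_pos: [623.3, -188.5, 66.5]
ee_rot: [[-0.031, 1.0, 0.002], [1.0, 0.031, -0.001], [-0.001, 0.002, -1.0]]
force: [-0.7, -0.3, 0.0]
width: 58.4
finger_force: 0.0
```

Call:
{"api": "move_arm", "payload": {"targets": [[1, 0, 0, 0, 0, 0, 0], [1, 0, 0, -0.5, 0, 0, 0], [1, 0, 0, -0.9, 0, 0, 0], [1, 0, 0, -0.9, 0, 0, 0], [1, 0, 0, -0.9, 0, 0, 0]]}}

```text
time_s: 8.2
tool_pos: [623.0, -188.1, 164.9]
ee_rot: [[-0.031, 1.0, 0.001], [1.0, 0.031, -0.001], [-0.001, 0.001, -1.0]]
force: [1.3, 0.2, 1.1]
width: 88.3
finger_force: 0.0
```

Call:
{"api": "move_arm", "payload": {"targets": [[1, -0.9, -0.9, 0, 0, 0, 0], [1, -0.9, -0.9, 0, 0, 0, 0], [1, -0.9, -0.9, 0, 0, 0, 0], [1, -0.9, -0.9, 0, 0, 0, 0], [1, -0.9, -0.9, 0, 0, 0, 0]]}}

```text
time_s: 8.7
tool_pos: [491.2, -328.3, 164.1]
ee_rot: [[-0.031, 1.0, 0.002], [1.0, 0.031, -0.002], [-0.002, 0.002, -1.0]]
force: [-0.0, -0.3, -0.2]
width: 88.0
finger_force: 0.0
```

Run:
```python
from h import *
t=grab('top');s=grab('side')
a=cv2.resize(t[138:198,265:375,::-1],(800,436),interpolation=cv2.INTER_CUBIC)
p=proj('side',[620,-80,75]).astype(int);print(p)
x0,y0=p[0]-60,p[1]-45
b=cv2.resize(s[y0:y0+90,x0:x0+120,::-1],(800,600),interpolation=cv2.INTER_CUBIC)
cv2.imwrite('pics/t2.png',a);cv2.imwrite('pics/s2.png',b);print(x0,y0)
plan(620,-80,130,1.5)
```

```text
[305 221]
245 176
t 8.8 pos [ 489.6 -330.6  164. ] yaw 1.51 z [ 6.0e-04 -2.5e-03 -1.0e+00] F [-0.  -0.1  0.5] w 88.2 ff 0.0
shift now-axes [8.24 4.56 1.12] after-turn axes [8.24 4.56 1.13] turn [0.01 0.03 0.  ]
```

View pics/t2.png

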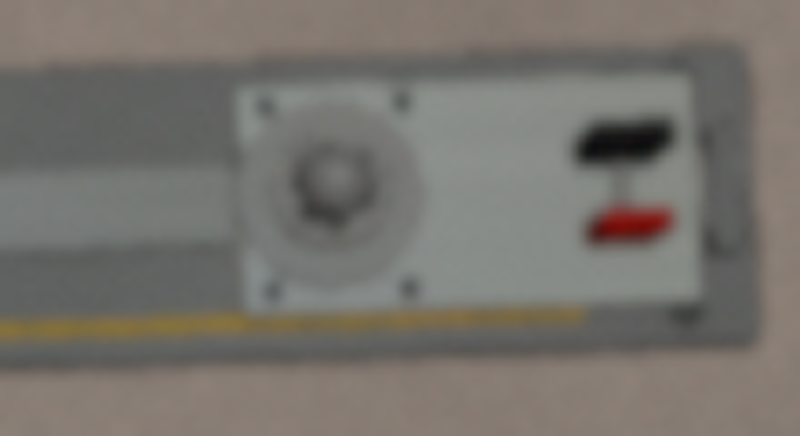

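View pics/s2.png

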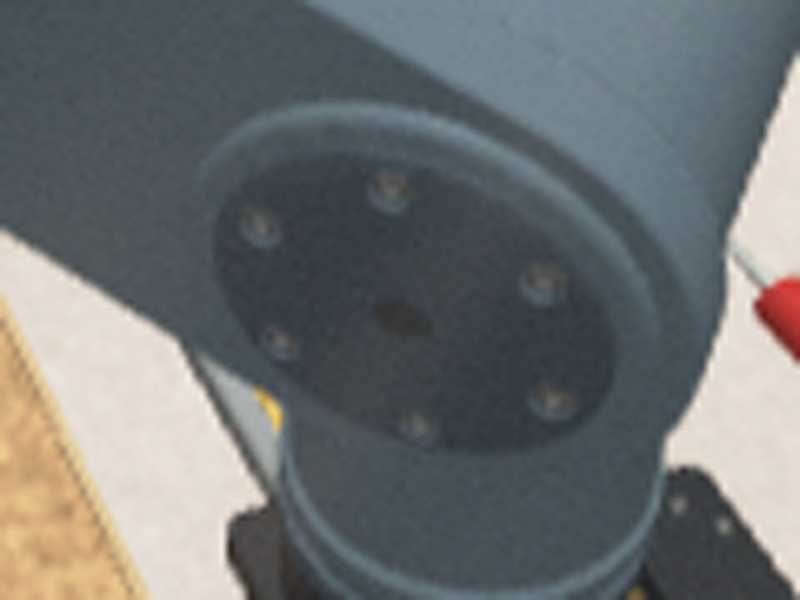

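The carriage now sits against its stop block. The disc outline is centred at about (335,193) in the crop and the tip at (340,178). The arm blocks the side view.

Run:
```python
from h import *
T=lambda x,y:(265+x/7.27,138+y/7.27)
print('disc',onplane('top',*T(335,193),60).round(1),'tip',onplane('top',*T(338,179),103).round(1),onplane('top',*T(625,177),100).round(1))
# arbor clocking: brightness on rays around the axis at key ends z=96
t=cv2.cvtColor(get_image('top'),cv2.COLOR_RGB2GRAY).astype(np.float32)
```

```text
disc [619.8 -82.6  60. ] tip [619.2 -80.1 103. ] [ 619.9 -185.2  100. ]
```

Call:
{"api": "move_arm", "payload": {"targets": [[1, 0.82, 0.455, 0, 0, 0, 0], [1, 0.82, 0.455, 0, 0, 0, 0], [1, 0.82, 0.455, 0, 0, 0, 0], [1, 0.82, 0.455, 0, 0, 0, 0], [1, 0.82, 0.455, 0, 0, 0, 0]]}}

```text
time_s: 9.35
tool_pos: [557.7, -199.7, 163.4]
ee_rot: [[-0.032, 0.999, 0.001], [0.999, 0.032, -0.0], [-0.0, 0.001, -1.0]]
force: [0.5, -0.2, 0.2]
width: 87.7
finger_force: 0.0
```

Call:
{"api": "move_arm", "payload": {"targets": [[1, 0.82, 0.455, 0, 0, 0, 0], [1, 0.82, 0.455, 0, 0, 0, 0], [1, 0.82, 0.455, 0, 0, 0, 0], [1, 0.82, 0.455, 0, 0, 0, 0], [1, 0.82, 0.455, 0, 0, 0, 0]]}}

```text
time_s: 9.85
tool_pos: [621.9, -74.2, 163.4]
ee_rot: [[-0.032, 0.999, 0.001], [0.999, 0.032, 0.0], [0.0, 0.001, -1.0]]
force: [-0.1, -0.4, -0.1]
width: 88.1
finger_force: 0.0
```

Call:
{"api": "move_arm", "payload": {"targets": [[1, 0, 0, 0.8, 0, 0, 0], [1, 0, 0, 0.8, 0, 0, 0], [1, 0, 0, 0.8, 0, 0, 0], [1, 0, 0, 0.6, 0, 0, 0], [1, 0, 0, 0.35, 0, 0, 0]]}}

```text
time_s: 10.35
tool_pos: [620.5, -75.2, 60.8]
ee_rot: [[-0.032, 0.999, -0.001], [0.999, 0.032, 0.001], [0.001, -0.001, -1.0]]
force: [-0.2, -0.6, -0.6]
width: 88.2
finger_force: 0.0
```

Call:
{"api": "move_arm", "payload": {"targets": [[0.55, 0, 0, 0, 0, 0, 0], [0.3, 0, 0, 0, 0, 0, 0], [0.3, 0, 0, 0, 0, 0, 0], [0.3, 0, 0, 0, 0, 0, 0], [0.3, 0, 0, 0, 0, 0, 0]], "squeeze": 12}}

```text
time_s: 10.85
tool_pos: [621.3, -76.9, 62.9]
ee_rot: [[-0.031, 1.0, 0.001], [1.0, 0.031, -0.0], [-0.0, 0.001, -1.0]]
force: [-0.4, -0.5, 0.0]
width: 50.2
finger_force: 0.0
```

Call:
{"api": "move_arm", "payload": {"targets": [[0.3, 0, 0, 0, 0, 0, 0], [0.3, 0, 0, 0, 0, 0, 0], [0.3, 0, 0, 0, 0, 0, 0], [0.3, 0, 0, 0, 0, 0, 0]]}}

```text
time_s: 11.25
tool_pos: [620.6, -76.9, 62.5]
ee_rot: [[-0.031, 1.0, -0.0], [1.0, 0.031, -0.0], [-0.0, -0.0, -1.0]]
force: [-3.8, 0.1, 5.3]
width: 43.1
finger_force: 12.0
```

Call:
{"api": "move_arm", "payload": {"targets": [[0.65, 0, 0, 0, 0, 0, 0], [0.65, -0.14, 0, 0, 0, 0, 0], [0.65, 0, 0, 0, 0, 0, -0.8], [0.65, 0, 0, 0, 0, 0, -0.98], [0.65, 0, 0, 0, 0, 0, -0.98]]}}

```text
time_s: 11.75
tool_pos: [621.0, -81.2, 61.7]
ee_rot: [[-0.252, 0.968, 0.0], [0.968, 0.252, 0.0], [-0.0, 0.0, -1.0]]
force: [-0.5, 1.0, 0.2]
width: 57.4
finger_force: 0.0
```

Call:
{"api": "move_arm", "payload": {"targets": [[0.65, 0, 0, 0, 0, 0, -0.98], [0.65, 0, 0, 0, 0, 0, -0.98], [0.65, 0, 0, 0, 0, 0, -0.98], [0.65, 0, 0, 0, 0, 0, -0.98], [0.65, 0, 0, 0, 0, 0, -0.98]]}}

```text
time_s: 12.25
tool_pos: [621.0, -81.2, 61.7]
ee_rot: [[-0.603, 0.798, 0.0], [0.798, 0.603, 0.0], [-0.0, 0.0, -1.0]]
force: [-0.3, 0.4, 0.5]
width: 57.3
finger_force: 0.0
```

Call:
{"api": "move_arm", "payload": {"targets": [[0.65, 0, 0, 0, 0, 0, -0.98], [0.65, 0, 0, 0, 0, 0, -0.98], [0.65, 0, 0, 0, 0, 0, -0.98], [0.65, 0, 0, 0, 0, 0, -0.98], [0.65, 0, 0, 0, 0, 0, -0.98]]}}

```text
time_s: 12.75
tool_pos: [620.9, -81.2, 61.7]
ee_rot: [[-0.862, 0.507, 0.0], [0.507, 0.862, 0.0], [-0.0, 0.0, -1.0]]
force: [0.4, 0.4, 0.5]
width: 57.5
finger_force: 0.0
```

Call:
{"api": "move_arm", "payload": {"targets": [[0.65, 0, 0, 0, 0, 0, -0.98], [0.65, 0, 0, 0, 0, 0, -0.98], [0.65, 0, 0, 0, 0, 0, -0.98], [0.65, 0, 0, 0, 0, 0, -0.98], [0.65, 0, 0, 0, 0, 0, -0.98]]}}

```text
time_s: 13.25
tool_pos: [620.9, -81.2, 61.7]
ee_rot: [[-0.99, 0.139, 0.0], [0.139, 0.99, 0.0], [-0.0, 0.0, -1.0]]
force: [0.2, 0.6, -0.1]
width: 57.3
finger_force: 0.0
```

Call:
{"api": "move_arm", "payload": {"targets": [[0.65, 0, 0, 0, 0, 0, -0.98], [0.3, 0, 0, 0, 0, 0, -0.2], [0.3, 0, 0, 0, 0, 0, 0], [0.3, 0, 0, 0, 0, 0, 0], [0.3, 0, 0, 0, 0, 0, 0]]}}

```text
time_s: 13.75
tool_pos: [620.9, -80.2, 61.8]
ee_rot: [[-0.999, 0.049, 0.0], [0.049, 0.999, 0.001], [0.0, 0.001, -1.0]]
force: [2.1, 4.5, -0.6]
width: 43.5
finger_force: 12.0
```

Call:
{"api": "move_arm", "payload": {"targets": [[0.3, 0, 0, 0, 0, 0, 0], [0.3, 0, 0, 0, 0, 0, 0]]}}

```text
time_s: 13.95
tool_pos: [620.9, -80.2, 61.8]
ee_rot: [[-0.999, 0.049, 0.0], [0.049, 0.999, 0.001], [-0.0, 0.001, -1.0]]
force: [2.3, 4.9, -0.7]
width: 43.4
finger_force: 12.0
```

```bash
python3 -c "
from h import *
plan(620,-80,62,91.5)"
```

```text
t 13.95 pos [620.9 -80.2  61.8] yaw 87.19 z [ 1.e-04  9.e-04 -1.e+00] F [ 2.3  4.9 -0.7] w 43.4 ff 12.0
shift now-axes [ 0.03  0.01 -0.01] after-turn axes [ 0.03  0.01 -0.01] turn [ 0.01  0.   -0.94]
```

Call:
{"api": "move_arm", "payload": {"targets": [[0.3, 0, 0.03, -0.05, 0, 0, 0], [0.3, 0, 0.1, 0, 0, 0, 0], [0.3, 0, 0, 0, 0, 0, 0], [0.3, 0, 0, 0, 0, 0, 0]], "squeeze": 25}}

```text
time_s: 14.35
tool_pos: [620.8, -77.3, 63.3]
ee_rot: [[-0.999, 0.049, -0.001], [0.049, 0.999, -0.0], [0.001, -0.0, -1.0]]
force: [-0.1, 0.3, -2.9]
width: 43.0
finger_force: 25.0
```

Call:
{"api": "move_arm", "payload": {"targets": [[0.3, 0, -0.1, 0, 0, 0, 0], [0.3, 0, -0.1, 0, 0, 0, 0], [0.3, 0, 0, 0, 0, 0, 0], [0.3, 0, 0, 0, 0, 0, 0]]}}

```text
time_s: 14.75
tool_pos: [620.6, -80.3, 63.3]
ee_rot: [[-0.999, 0.049, -0.0], [0.049, 0.999, 0.004], [0.001, 0.004, -1.0]]
force: [0.7, 10.8, -1.3]
width: 42.9
finger_force: 25.0
```

Call:
{"api": "move_arm", "payload": {"targets": [[0.3, 0.1, 0.1, 0, 0, 0, 0], [0.3, 0, 0, 0, 0, 0, 0], [0.3, 0, 0, 0, 0, 0, 0]]}}

```text
time_s: 15.05
tool_pos: [619.2, -79.2, 63.9]
ee_rot: [[-0.999, 0.049, 0.003], [0.049, 0.999, 0.001], [-0.003, 0.001, -1.0]]
force: [4.0, 4.4, -4.6]
width: 43.3
finger_force: 25.0
```

Call:
{"api": "move_arm", "payload": {"targets": [[0.3, -0.1, 0, 0, 0, 0, 0], [0.3, -0.1, 0, 0, 0, 0, 0], [0.3, 0, 0, 0, 0, 0, 0], [0.3, 0, 0, 0, 0, 0, 0]]}}

```text
time_s: 15.45
tool_pos: [621.9, -79.6, 62.7]
ee_rot: [[-0.999, 0.049, -0.005], [0.049, 0.999, 0.002], [0.005, 0.001, -1.0]]
force: [-5.0, 3.2, 0.1]
width: 42.9
finger_force: 25.0
```

Call:
{"api": "move_arm", "payload": {"targets": [[0.3, 0.04, 0.05, 0, 0, 0, 0], [0.3, 0, 0, -0.4, 0, 0, 0], [0.3, 0, 0, -0.7, 0, 0, 0], [0.3, 0, 0, -0.8, 0, 0, 0], [0.3, 0, 0, -0.8, 0, 0, 0]]}}

```text
time_s: 15.95
tool_pos: [623.2, -79.1, 146.5]
ee_rot: [[-0.999, 0.049, 0.001], [0.049, 0.999, -0.001], [-0.001, -0.001, -1.0]]
force: [0.3, -0.1, -3.0]
width: 42.8
finger_force: 25.0
```

Call:
{"api": "move_arm", "payload": {"targets": [[0.3, 0.0, -0.5, 0, 0, 0, 0], [0.3, 0.1, -0.8, 0, 0, 0, 0], [0.3, 0.1, -0.9, 0, 0, 0, 0], [0.3, 0.1, -0.9, 0, 0, 0, 0], [0.3, 0.1, -0.9, 0, 0, 0, 0]]}}

```text
time_s: 16.45
tool_pos: [604.2, -200.0, 143.8]
ee_rot: [[-0.999, 0.049, -0.0], [0.049, 0.999, -0.0], [0.0, -0.0, -1.0]]
force: [0.4, 0.2, -3.0]
width: 43.2
finger_force: 23.3
```

Call:
{"api": "move_arm", "payload": {"targets": [[0.3, 0.1, -0.9, 0, 0, 0, 0], [0.3, 0.1, -0.9, 0, 0, 0, 0], [0.3, 0.1, -0.9, 0, 0, 0, 0], [0.3, 0.1, -0.9, 0, 0, 0, 0], [0.3, 0.1, -0.9, 0, 0, 0, 0]]}}

```text
time_s: 16.95
tool_pos: [582.3, -334.2, 143.7]
ee_rot: [[-0.999, 0.049, -0.001], [0.049, 0.999, -0.0], [0.001, -0.0, -1.0]]
force: [0.4, 0.4, -2.5]
width: 42.7
finger_force: 25.0
```

Call:
{"api": "move_arm", "payload": {"targets": [[0.3, 0, -0.9, 0, 0, 0, 0], [0.3, 0, 0, 0, 0, 0, 0], [0.3, 0, 0, 0, 0, 0, 0]]}}

```text
time_s: 17.25
tool_pos: [581.1, -360.2, 143.6]
ee_rot: [[-0.999, 0.051, -0.001], [0.051, 0.999, 0.001], [0.001, 0.001, -1.0]]
force: [-0.0, 0.9, -2.4]
width: 42.9
finger_force: 25.0
```

Run:
```python
from h import *
plan(585.4,-375.9,15.5)
t=grab('top')
cv2.imwrite('pics/t3.png',cv2.resize(t[120:260,160:460,::-1],(800,373),interpolation=cv2.INTER_CUBIC))
```

```text
t 17.25 pos [ 581.1 -360.2  143.6] yaw 87.1 z [-8.e-04  6.e-04 -1.e+00] F [-0.   0.9 -2.4] w 42.9 ff 25.0
shift now-axes [-0.17 -0.52  4.27] after-turn axes [-0.17 -0.52  4.27] turn [ 0.01 -0.01  0.  ]
```

View pics/t3.png

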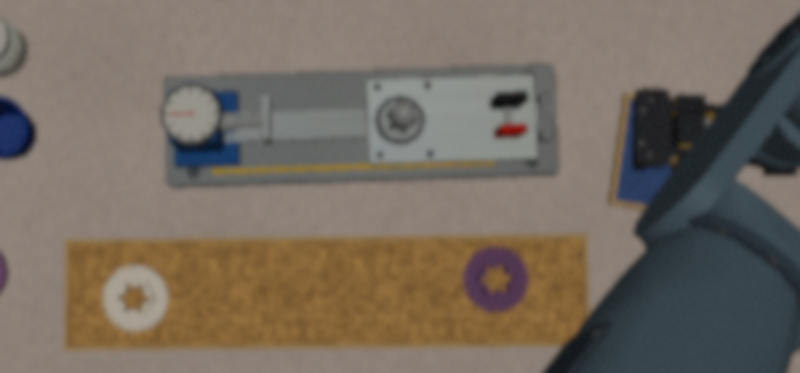

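The disc is off the arbor and held over the case, and both gears are where they were.

Call:
{"api": "move_arm", "payload": {"targets": [[0.3, -0.17, -0.52, 0.3, 0, 0, 0], [0.3, 0, 0, 0.8, 0, 0, 0], [0.3, 0, 0, 0.9, 0, 0, 0], [0.3, 0, 0, 0.9, 0, 0, 0], [0.3, 0, 0, 0.7, 0, 0, 0]]}}

```text
time_s: 17.8
tool_pos: [585.9, -373.0, 34.4]
ee_rot: [[-0.999, 0.047, -0.002], [0.047, 0.999, 0.002], [0.002, 0.002, -1.0]]
force: [0.5, 0.3, -3.5]
width: 43.2
finger_force: 25.0
```

Call:
{"api": "move_arm", "payload": {"targets": [[0.3, 0, 0, 0.4, 0, 0, 0], [0.3, 0, 0, 0.25, 0, 0, 0], [0.3, 0, 0, 0, 0, 0, 0], [0.3, 0, 0, 0, 0, 0, 0], [0.5, 0, 0, 0, 0, 0, 0]]}}

```text
time_s: 18.3
tool_pos: [587.3, -375.4, 18.6]
ee_rot: [[-0.999, 0.048, 0.002], [0.048, 0.999, -0.002], [-0.002, -0.002, -1.0]]
force: [-0.6, -0.4, -3.5]
width: 43.8
finger_force: 3.1
```

Call:
{"api": "move_arm", "payload": {"targets": [[0.7, 0, 0, 0, 0, 0, 0], [0.8, 0, 0, 0, 0, 0, 0], [1, 0, 0, -0.4, 0, 0, 0], [1, 0, 0, -0.9, 0, 0, 0], [1, 0, 0, -0.9, 0, 0, 0]]}}

```text
time_s: 18.8
tool_pos: [586.3, -374.7, 84.4]
ee_rot: [[-0.999, 0.049, -0.0], [0.049, 0.999, 0.0], [0.0, 0.0, -1.0]]
force: [0.4, -0.8, 0.7]
width: 82.2
finger_force: 0.0
```

Run:
```python
from h import *
t=get_image('top')
# slot star orientation: sample radial brightness around gear centres
H=cv2.cvtColor(t,cv2.COLOR_RGB2HSV)
cork=((H[...,0]>8)&(H[...,0]<25)&(H[...,1]>110)).astype(np.uint8)
sc=8
for n,(x,y) in dict(white=(435.5,202.5),purple=(455.3,-183.3)).items():
    u,v=proj('top',[x,y,12]);x0,y0=int(u)-18,int(v)-18
    cr=t[y0:y0+36,x0:x0+36].astype(np.float32)
    lab=cv2.cvtColor((cr/255).astype(np.float32),cv2.COLOR_RGB2LAB)
    b=cv2.resize(lab[...,2 if n=='white' else 2],None,fx=sc,fy=sc,interpolation=cv2.INTER_CUBIC)
    # flange mask -> circle
    d=cv2.GaussianBlur(b,(0,0),3); hi,lo=np.percentile(d,95),np.percentile(d,5);thr=(hi+lo)/2
    m=(d<thr).astype(np.uint8)
    cs,hr=cv2.findContours(m,cv2.RETR_CCOMP,1)
    i=max(range(len(cs)),key=lambda k:cv2.contourArea(cs[k]));e=cv2.minEnclosingCircle(cs[i]);E=cv2.fitEllipse(cs[i])
    cx,cy=(E[0][0]+.5)/sc-.5+x0,(E[0][1]+.5)/sc-.5+y0
    C=onplane('top',cx,cy,12);print(n,'flange c',C.round(1),'diam',np.round(np.array(E[1])/sc,1))
    if hr is not None:
        hs=[cs[k] for k in range(len(cs)) if hr[0][k][3]==i]
        if hs:
            hc=max(hs,key=cv2.contourArea);M=cv2.moments(hc);hx,hy=M['m10']/M['m00'],M['m01']/M['m00'];print(' hole c',onplane('top',(hx+.5)/sc-.5+x0,(hy+.5)/sc-.5+y0,15).round(1),cv2.contourArea(hc)/sc**2)
    # angular 6-fold phase, sampling at radius 14 mm about hole centre, height 15
    for r in(13,14.5):
        th=np.radians(np.arange(0,360,2));vals=[]
        for a in th:
            p=C+np.array([r*np.cos(a),r*np.sin(a),6]);u,v=proj('top',p)
            vals.append(cv2.remap(lab[...,2],np.float32([[u-x0]]),np.float32([[v-y0]]),cv2.INTER_CUBIC)[0,0])
        f=np.sum(np.array(vals)*np.exp(-6j*th));print('  slot angle mod 60:',round(np.degrees(-np.angle(f.conj())*-1)/6*-1%60,1),'amp',round(abs(f)/180,2))
plan(455.3,-183.3,100)
```

```text
white flange c [435.5 201.2  12. ] diam [25.2 25.8]
 hole c [435.4 202.4  15. ] 42.0
  slot angle mod 60: 34.6 amp 1.07
  slot angle mod 60: 35.0 amp 0.86
purple flange c [ 455.4 -182.3   12. ] diam [24.1 24.4]
 hole c [ 455.3 -182.8   15. ] 69.1875
  slot angle mod 60: 23.0 amp 2.79
  slot angle mod 60: 22.8 amp 2.98
t 18.85 pos [ 589.  -377.    90.7] yaw 87.22 z [ 0.0061 -0.0056 -1.    ] F [ 2.3 -1.1  2.8] w 85.6 ff 0.0
shift now-axes [ 4.76  6.23 -0.37] after-turn axes [ 4.76  6.23 -0.31] turn [-0.07  0.08  0.  ]
```

Run:
```python
from h import *
t=get_image('top');g=cv2.cvtColor(t,cv2.COLOR_RGB2GRAY).astype(np.float32)
for dx,dy in((0,0),(1,-1.5),(-1,-1.5),(0,-3)):
  for r in(11,13,15):
    th=np.radians(np.arange(0,360,2))
    P=np.array([proj('top',[619.9+dx+r*np.cos(a),-78.2+dy+r*np.sin(a),96]) for a in th]).astype(np.float32)
    v=cv2.remap(g,P[:,:1],P[:,1:],cv2.INTER_CUBIC).ravel();f=np.sum(v*np.exp(-6j*th));print(dx,dy,r,'bright at',round(-np.degrees(np.angle(f))/6%60,1),'amp',round(abs(f)/90,1),'low',[round(abs(np.sum(v*np.exp(-1j*k*th)))/90,1) for k in (1,2,3)])
u,v=proj('top',[619.9,-79.5,96]).astype(int);cv2.imwrite('pics/arb.png',cv2.resize(t[v-14:v+14,u-14:u+14,::-1],(560,560),interpolation=cv2.INTER_CUBIC));print(u,v,proj('top',[619.9,-79.5,96]))
```

```text
0 0 11 bright at 39.1 amp 1.6 low [np.float64(17.3), np.float64(4.5), np.float64(1.9)]
0 0 13 bright at 41.4 amp 3.8 low [np.float64(12.5), np.float64(7.6), np.float64(1.5)]
0 0 15 bright at 41.2 amp 5.1 low [np.float64(3.1), np.float64(9.4), np.float64(3.1)]
1 -1.5 11 bright at 38.3 amp 1.0 low [np.float64(11.9), np.float64(5.6), np.float64(2.3)]
1 -1.5 13 bright at 42.2 amp 1.6 low [np.float64(11.4), np.float64(9.7), np.float64(2.6)]
1 -1.5 15 bright at 45.9 amp 2.1 low [np.float64(8.8), np.float64(9.4), np.float64(6.4)]
-1 -1.5 11 bright at 39.3 amp 1.5 low [np.float64(17.1), np.float64(6.1), np.float64(1.9)]
-1 -1.5 13 bright at 41.0 amp 3.3 low [np.float64(12.7), np.float64(9.5), np.float64(1.7)]
-1 -1.5 15 bright at 41.8 amp 4.5 low [np.float64(5.6), np.float64(9.8), np.float64(3.4)]
0 -3 11 bright at 42.6 amp 0.5 low [np.float64(11.5), np.float64(7.1), np.float64(1.4)]
0 -3 13 bright at 48.6 amp 0.7 low [np.float64(10.6), np.float64(11.5), np.float64(3.6)]
0 -3 15 bright at 48.9 amp 1.5 low [np.float64(10.6), np.float64(10.0), np.float64(7.9)]
311 162 [311.04416639 162.72078185]
```

View pics/arb.png

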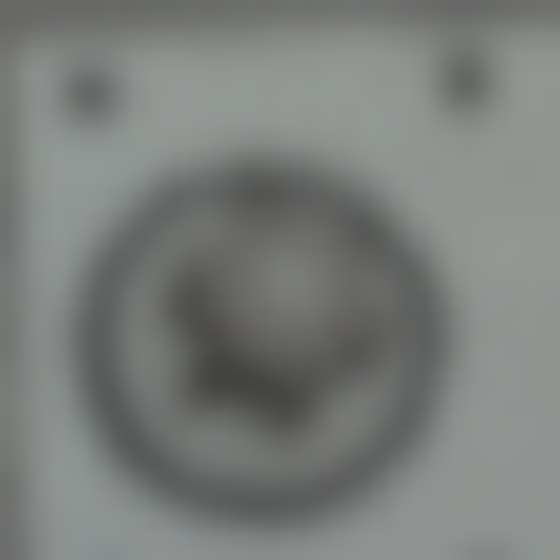

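Call:
{"api": "move_arm", "payload": {"targets": [[1, 0.95, 0.7, 0, 0, 0, 0.87], [1, 0.9, 0.7, 0, 0, 0, 0.87], [1, 0.8, 0.7, 0, 0, 0, 0.87], [1, 0.5, 0.9, 0, 0, 0, 0.87], [1, 0.5, 0.9, 0, 0, 0, 0.87]]}}

```text
time_s: 19.4
tool_pos: [500.8, -242.1, 83.0]
ee_rot: [[-0.921, 0.39, -0.0], [0.39, 0.921, 0.0], [0.0, 0.0, -1.0]]
force: [-0.4, 0.5, 0.1]
width: 88.0
finger_force: 0.0
```

```bash
python3 -c "
from h import *
plan(455.3,-182.8,60,67)"
```

```text
t 19.4 pos [ 500.8 -242.1   83. ] yaw 67.04 z [-1.e-04  1.e-04 -1.e+00] F [-0.4  0.5  0.1] w 88.0 ff 0.0
shift now-axes [2.17 1.23 0.77] after-turn axes [2.17 1.23 0.77] turn [ 0.   -0.    0.01]
```

The crop shows the seat ring centred at about (260,340). The dark key flanks suggest keys at about 11° mod 60. Now I'll grip the purple gear.

Call:
{"api": "move_arm", "payload": {"targets": [[1, 0.72, 0.41, 0, 0, 0, 0], [1, 0.72, 0.41, 0.1, 0, 0, 0], [1, 0.73, 0.41, 0.6, 0, 0, 0], [1, 0, 0, 0.8, 0, 0, 0], [1, 0, 0, 0.6, 0, 0, 0]]}}

```text
time_s: 19.9
tool_pos: [455.4, -182.9, 19.3]
ee_rot: [[-0.923, 0.386, -0.0], [0.386, 0.923, 0.0], [0.0, 0.0, -1.0]]
force: [-0.3, 0.5, 0.5]
width: 87.9
finger_force: 0.0
```

Call:
{"api": "move_arm", "payload": {"targets": [[1, 0, 0, 0.19, 0, 0, 0], [0.6, 0, 0, 0, 0, 0, 0], [0.25, 0, 0, 0, 0, 0, 0], [0.25, 0, 0, 0, 0, 0, 0], [0.25, 0, 0, 0, 0, 0, 0]], "squeeze": 15}}

```text
time_s: 20.4
tool_pos: [456.6, -184.3, 15.1]
ee_rot: [[-0.922, 0.386, 0.001], [0.386, 0.922, -0.001], [-0.002, -0.0, -1.0]]
force: [-0.0, 0.0, -1.1]
width: 58.2
finger_force: 0.0
```

Call:
{"api": "move_arm", "payload": {"targets": [[0.25, 0, 0, 0, 0, 0, 0], [0.25, 0, 0, 0, 0, 0, 0], [0.25, 0, 0, 0, 0, 0, 0], [0.25, 0, 0, 0, 0, 0, 0]]}}

```text
time_s: 20.8
tool_pos: [456.1, -183.8, 14.5]
ee_rot: [[-0.922, 0.386, 0.0], [0.386, 0.922, -0.0], [-0.0, -0.0, -1.0]]
force: [-0.7, 0.4, 3.0]
width: 37.7
finger_force: 15.0
```

```bash
python3 -c "
from h import *
plan(619.9,-78.2,130,41)
print(onplane('top',309.5,164.5,52))"
```

```text
t 20.8 pos [ 456.1 -183.8   14.5] yaw 67.27 z [ 2.e-04 -1.e-04 -1.e+00] F [-0.7  0.4  3. ] w 37.7 ff 15.0
shift now-axes [-3.68  5.36 -3.85] after-turn axes [-0.92  6.43 -3.85] turn [0.   0.   5.73]
[621.05129059 -78.88786134  52.        ]
```

Call:
{"api": "move_arm", "payload": {"targets": [[0.25, 0, 0, -0.2, 0, 0, 0], [0.25, 0, 0, -0.6, 0, 0, 0], [0.25, 0, 0, -0.9, 0, 0, 0.95], [0.25, 0, 0, -0.9, 0, 0, 0.95], [0.25, 0, 0, -0.9, 0, 0, 0.95]]}}

```text
time_s: 21.3
tool_pos: [455.8, -183.6, 120.5]
ee_rot: [[-0.809, 0.587, -0.0], [0.587, 0.809, 0.0], [0.0, -0.0, -1.0]]
force: [-0.3, -0.1, -1.2]
width: 37.8
finger_force: 15.0
```

Call:
{"api": "move_arm", "payload": {"targets": [[0.25, 0, 0, -0.6, 0, 0, 0.95], [0.25, 0, 0, -0.3, 0, 0, 0.95], [0.25, 0, 0, 0, 0, 0, 0.95], [0.25, -0.1, 0.7, 0, 0, 0, 0], [0.25, -0.1, 0.8, 0, 0, 0, 0]]}}

```text
time_s: 21.8
tool_pos: [493.9, -158.8, 146.8]
ee_rot: [[-0.657, 0.754, 0.0], [0.754, 0.657, -0.0], [-0.0, -0.0, -1.0]]
force: [0.1, 0.0, -0.7]
width: 37.5
finger_force: 15.0
```

Call:
{"api": "move_arm", "payload": {"targets": [[0.25, -0.1, 0.8, 0, 0, 0, 0], [0.25, -0.1, 0.8, 0, 0, 0, 0], [0.25, -0.1, 0.8, 0, 0, 0, 0], [0.25, -0.1, 0.8, 0, 0, 0, 0], [0.25, -0.1, 0.8, 0, 0, 0, 0]]}}

```text
time_s: 22.3
tool_pos: [594.6, -90.3, 146.4]
ee_rot: [[-0.658, 0.753, -0.0], [0.753, 0.658, 0.0], [0.0, -0.0, -1.0]]
force: [0.3, 0.7, -1.0]
width: 37.5
finger_force: 15.0
```

Call:
{"api": "move_arm", "payload": {"targets": [[0.25, -0.1, 0.6, 0, 0, 0, 0], [0.25, -0.1, 0.3, 0, 0, 0, 0], [0.25, 0, 0, 0, 0, 0, 0], [0.25, 0, 0, 0, 0, 0, 0]]}}

```text
time_s: 22.7
tool_pos: [617.7, -78.0, 146.1]
ee_rot: [[-0.658, 0.753, -0.001], [0.753, 0.658, -0.0], [0.001, -0.001, -1.0]]
force: [0.4, 0.0, -0.4]
width: 37.7
finger_force: 15.0
```

```bash
python3 -c "
from h import *
plan(619.9,-78.2,116,41)"
```

```text
t 22.7 pos [617.7 -78.  146.1] yaw 41.15 z [-0.001 -0.    -1.   ] F [ 0.4  0.  -0.4] w 37.7 ff 15.0
shift now-axes [-0.05  0.05  1.  ] after-turn axes [-0.05  0.05  1.  ] turn [-0.01 -0.01  0.03]
```

Call:
{"api": "move_arm", "payload": {"targets": [[0.25, -0.05, 0.05, 0.4, 0, 0, 0], [0.25, 0, 0, 0.5, 0, 0, 0], [0.25, 0, 0, 0.2, 0, 0, 0], [0.25, 0, 0, 0, 0, 0, 0]]}}

```text
time_s: 23.1
tool_pos: [619.4, -78.1, 111.5]
ee_rot: [[-0.658, 0.753, -0.003], [0.753, 0.658, 0.001], [0.002, -0.001, -1.0]]
force: [0.0, 1.2, -1.5]
width: 37.6
finger_force: 15.0
```

Call:
{"api": "move_arm", "payload": {"targets": [[0.25, 0, 0, 0.1, 0, 0, 0], [0.25, 0, 0, 0.1, 0, 0, 0], [0.25, 0, 0, 0, 0, 0, 0]]}}

```text
time_s: 23.4
tool_pos: [620.9, -78.7, 107.6]
ee_rot: [[-0.658, 0.753, 0.001], [0.753, 0.658, -0.002], [-0.002, -0.0, -1.0]]
force: [0.5, -4.9, -2.8]
width: 37.3
finger_force: 15.0
```

Call:
{"api": "move_arm", "payload": {"targets": [[0.25, 0, 0, 0.05, 0, 0, 0], [0.25, 0, 0, 0.05, 0, 0, 0], [0.25, 0, 0, 0, 0, 0, 0]]}}

```text
time_s: 23.7
tool_pos: [621.3, -78.8, 104.8]
ee_rot: [[-0.658, 0.753, 0.002], [0.753, 0.658, -0.002], [-0.002, 0.0, -1.0]]
force: [1.7, -5.5, 1.5]
width: 37.6
finger_force: 15.0
```

Call:
{"api": "move_arm", "payload": {"targets": [[0.25, -0.025, -0.02, 0.05, 0, 0, 0], [0.25, 0, 0, 0.05, 0, 0, 0], [0.25, 0, 0, 0, 0, 0, 0]]}}

```text
time_s: 24.0
tool_pos: [620.9, -79.2, 101.3]
ee_rot: [[-0.658, 0.753, 0.001], [0.753, 0.658, -0.001], [-0.001, 0.0, -1.0]]
force: [1.9, -4.1, 0.4]
width: 37.7
finger_force: 15.0
```

Call:
{"api": "move_arm", "payload": {"targets": [[0.25, 0, 0, 0.1, 0, 0, 0], [0.25, 0, 0, 0, 0, 0, 0]]}}

```text
time_s: 24.2
tool_pos: [620.9, -79.4, 98.3]
ee_rot: [[-0.658, 0.753, 0.001], [0.753, 0.658, -0.001], [-0.001, 0.0, -1.0]]
force: [2.1, -5.0, 0.3]
width: 37.5
finger_force: 15.0
```

The splines meshed at the first phase. Going down to the seat.

Call:
{"api": "move_arm", "payload": {"targets": [[0.25, -0.02, -0.02, 0.2, 0, 0, 0], [0.25, 0, 0, 0.2, 0, 0, 0], [0.25, 0, 0, 0.2, 0, 0, 0], [0.25, 0, 0, 0.2, 0, 0, 0], [0.25, 0, 0, 0.2, 0, 0, 0]]}}

```text
time_s: 24.7
tool_pos: [620.6, -79.8, 67.8]
ee_rot: [[-0.658, 0.753, 0.0], [0.753, 0.658, -0.0], [-0.0, 0.0, -1.0]]
force: [2.7, -4.4, 2.3]
width: 37.8
finger_force: 15.0
```

Call:
{"api": "move_arm", "payload": {"targets": [[0.25, 0, 0, 0.1, 0, 0, 0], [0.25, 0, 0, 0.05, 0, 0, 0], [0.25, 0, 0, 0.05, 0, 0, 0], [0.25, 0, 0, 0, 0, 0, 0]]}}

```text
time_s: 25.1
tool_pos: [620.6, -79.7, 61.9]
ee_rot: [[-0.658, 0.753, 0.0], [0.753, 0.658, -0.0], [-0.0, 0.0, -1.0]]
force: [3.0, -4.4, 0.4]
width: 37.7
finger_force: 15.0
```

Call:
{"api": "move_arm", "payload": {"targets": [[0.25, 0, 0, 0.04, 0, 0, 0], [0.25, 0, 0, 0.03, 0, 0, 0], [0.25, 0, 0, 0, 0, 0, 0]]}}

```text
time_s: 25.4
tool_pos: [620.8, -79.9, 61.3]
ee_rot: [[-0.658, 0.753, 0.0], [0.753, 0.658, -0.0], [-0.0, 0.0, -1.0]]
force: [-1.1, -4.5, 11.3]
width: 37.6
finger_force: 15.0
```

Call:
{"api": "move_arm", "payload": {"targets": [[0.4, 0, 0, -0.03, 0, 0, 0], [0.6, 0, 0, 0, 0, 0, 0], [0.6, 0, 0, 0, 0, 0, 0], [0.6, 0, 0, 0, 0, 0, 0]]}}

```text
time_s: 25.8
tool_pos: [619.4, -78.8, 60.0]
ee_rot: [[-0.658, 0.753, -0.003], [0.753, 0.658, 0.001], [0.003, -0.001, -1.0]]
force: [0.2, 0.6, 0.4]
width: 52.9
finger_force: 0.0
```

```bash
python3 -c "
from h import *
plan(619.9,-78.2,130,55.2)"
```

```text
t 25.8 pos [619.4 -78.8  60. ] yaw 41.16 z [-0.0025  0.0014 -1.    ] F [0.2 0.6 0.4] w 52.9 ff 0.0
shift now-axes [ 0.01  0.02 -2.33] after-turn axes [-0.    0.03 -2.33] turn [-0.01 -0.04 -3.06]
```

Call:
{"api": "move_arm", "payload": {"targets": [[0.6, 0, 0, -0.5, 0, 0, 0], [0.7, 0, 0, -0.8, 0, 0, 0], [1, 0, 0, -0.8, 0, 0, 0], [1, 0, 0, -0.5, 0, 0, -0.8], [1, 0, 0, 0, 0, 0, -0.76]]}}

```text
time_s: 26.3
tool_pos: [622.4, -80.0, 143.3]
ee_rot: [[-0.748, 0.663, 0.005], [0.663, 0.748, -0.001], [-0.005, 0.002, -1.0]]
force: [-0.2, -0.9, -0.1]
width: 82.7
finger_force: 0.0
```

Call:
{"api": "move_arm", "payload": {"targets": [[1, 0, 0, 0, 0, 0, -0.75], [1, 0, 0, 0, 0, 0, -0.75], [1, 0, 0, 0, 0, 0, 0]]}}

```text
time_s: 26.6
tool_pos: [620.6, -79.5, 140.1]
ee_rot: [[-0.821, 0.571, 0.001], [0.571, 0.821, -0.0], [-0.0, 0.0, -1.0]]
force: [0.4, -0.1, 0.3]
width: 88.2
finger_force: 0.0
```

Run:
```python
from h import *
plan(435.5,202.3,15,55.2)
```

```text
t 26.6 pos [620.6 -79.5 140.1] yaw 55.21 z [ 6.e-04 -0.e+00 -1.e+00] F [ 0.4 -0.1  0.3] w 88.2 ff 0.0
shift now-axes [10.43  4.19  4.17] after-turn axes [10.43  4.19  4.17] turn [0.   0.01 0.  ]
```

Call:
{"api": "move_arm", "payload": {"targets": [[1, 0.5, 0.2, 0, 0, 0, 0], [1, 0.87, 0.35, 0, 0, 0, 0], [1, 0.87, 0.35, 0, 0, 0, 0], [1, 0.87, 0.35, 0, 0, 0, 0], [1, 0.87, 0.35, 0, 0, 0, 0]]}}

```text
time_s: 27.1
tool_pos: [548.3, 29.7, 139.2]
ee_rot: [[-0.82, 0.572, -0.0], [0.572, 0.82, 0.0], [0.001, 0.0, -1.0]]
force: [0.1, -0.1, -0.7]
width: 88.1
finger_force: 0.0
```

Call:
{"api": "move_arm", "payload": {"targets": [[1, 0.87, 0.35, 0, 0, 0, 0], [1, 0.8, 0.32, 0, 0, 0, 0], [1, 0.5, 0.2, 0, 0, 0, 0], [1, 0, 0, 0, 0, 0, 0]]}}

```text
time_s: 27.5
tool_pos: [509.9, 88.3, 139.2]
ee_rot: [[-0.822, 0.569, -0.001], [0.569, 0.822, 0.0], [0.001, -0.0, -1.0]]
force: [-0.2, -0.7, -0.6]
width: 88.1
finger_force: 0.0
```

Run:
```python
from h import *
t=grab('top')
H=cv2.cvtColor(t,cv2.COLOR_RGB2HSV).astype(int);m=np.zeros(t.shape[:2],np.uint8);m[205:260,180:395]=((H[...,2]>140)&(H[...,1]<70))[205:260,180:395]
n,l,st,c=cv2.connectedComponentsWithStats(m)
for i in range(1,n):
  if st[i,4]>50: print(st[i],c[i],onplane('top',*c[i],7))
plan(435.5,202.3,15,55.2)
```

```text
[213 222  10  21 133] [217.78947368 232.45864662] [432.3254404  180.93651044   7.        ]
t 27.55 pos [511.   87.2 139.4] yaw 55.25 z [ 4.e-04 -2.e-04 -1.e+00] F [ 0.2  0.4 -0.3] w 88.6 ff 0.0
shift now-axes [4.26 1.72 4.14] after-turn axes [4.26 1.71 4.15] turn [0.   0.01 0.01]
```

Run:
```python
from h import *
t=get_image('top')
cv2.imwrite('pics/t4.png',cv2.resize(t[195:265,165:265,::-1],(800,560),interpolation=cv2.INTER_CUBIC))
```

```text
(no output)
```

View pics/t4.png

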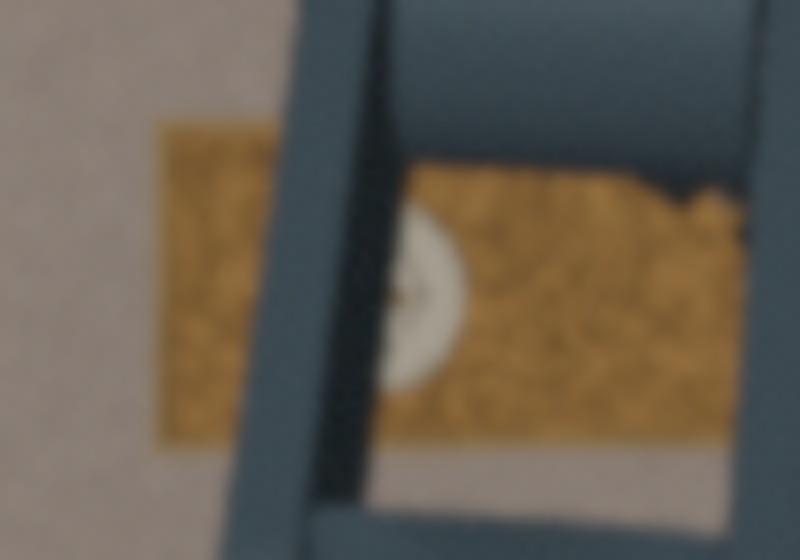

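The arm partly hides the white gear, but its right edge at x≈468 matches its original place. Going down on it.

Call:
{"api": "move_arm", "payload": {"targets": [[1, 0.8, 0.32, 0, 0, 0, 0], [1, 0.85, 0.35, 0.2, 0, 0, 0], [1, 0.85, 0.35, 0.6, 0, 0, 0], [1, 0.85, 0.35, 0.6, 0, 0, 0], [1, 0.85, 0.34, 0.6, 0, 0, 0]]}}

```text
time_s: 28.1
tool_pos: [438.0, 200.5, 78.8]
ee_rot: [[-0.82, 0.573, 0.001], [0.573, 0.82, 0.0], [-0.001, 0.001, -1.0]]
force: [0.2, 0.1, -0.3]
width: 88.3
finger_force: 0.0
```

Call:
{"api": "move_arm", "payload": {"targets": [[1, 0.06, 0.01, 0.8, 0, 0, 0], [1, 0, 0, 0.7, 0, 0, 0], [1, 0, 0, 0.5, 0, 0, 0], [1, 0, 0, 0.14, 0, 0, 0], [0.6, 0, 0, 0, 0, 0, 0]]}}

```text
time_s: 28.6
tool_pos: [436.2, 201.1, 14.5]
ee_rot: [[-0.82, 0.572, -0.001], [0.572, 0.82, -0.0], [0.001, -0.001, -1.0]]
force: [-0.2, 0.6, -0.1]
width: 82.3
finger_force: 0.0
```

Call:
{"api": "move_arm", "payload": {"targets": [[0.25, 0, 0, 0, 0, 0, 0], [0.25, 0, 0, 0, 0, 0, 0], [0.25, 0, 0, 0, 0, 0, 0], [0.25, 0, 0, 0, 0, 0, 0], [0.25, 0, 0, 0, 0, 0, 0]]}}

```text
time_s: 29.1
tool_pos: [436.1, 201.9, 15.2]
ee_rot: [[-0.821, 0.571, 0.001], [0.571, 0.821, 0.0], [-0.0, 0.0, -1.0]]
force: [0.4, -0.6, 0.6]
width: 42.3
finger_force: 0.0
```

Call:
{"api": "move_arm", "payload": {"targets": [[0.25, 0, 0, 0, 0, 0, 0], [0.25, 0, 0, 0, 0, 0, 0]]}}

```text
time_s: 29.3
tool_pos: [436.0, 201.9, 15.1]
ee_rot: [[-0.821, 0.571, 0.0], [0.571, 0.821, -0.0], [-0.0, 0.0, -1.0]]
force: [-0.9, 0.5, 2.4]
width: 37.8
finger_force: 15.0
```

```bash
python3 -c "
from h import *
plan(620.4,-79.5,150,41)"
```

```text
t 29.3 pos [436.  201.9  15.1] yaw 55.19 z [ 2.e-04 -0.e+00 -1.e+00] F [-0.9  0.5  2.4] w 37.8 ff 15.0
shift now-axes [-10.4   -4.19  -4.49] after-turn axes [-11.11  -1.51  -4.5 ] turn [0.   0.   3.09]
```

Call:
{"api": "move_arm", "payload": {"targets": [[0.25, 0, 0, -0.2, 0, 0, 0], [0.25, 0, 0, -0.8, 0, 0, 0.77], [0.25, 0, 0, -0.9, 0, 0, 0.77], [0.25, 0, 0, -0.9, 0, 0, 0.77], [0.25, 0, 0, -0.9, 0, 0, 0.78]]}}

```text
time_s: 29.8
tool_pos: [435.5, 201.8, 127.1]
ee_rot: [[-0.654, 0.756, -0.0], [0.756, 0.654, -0.0], [0.0, -0.0, -1.0]]
force: [0.4, -0.1, -0.6]
width: 38.0
finger_force: 15.0
```

Call:
{"api": "move_arm", "payload": {"targets": [[0.25, 0, 0, -0.6, 0, 0, 0], [0.25, -0.6, -0.08, -0.2, 0, 0, 0], [0.25, -0.87, -0.12, 0, 0, 0, 0], [0.25, -0.87, -0.12, 0, 0, 0, 0], [0.25, -0.87, -0.12, 0, 0, 0, 0]]}}

```text
time_s: 30.3
tool_pos: [489.5, 119.8, 150.3]
ee_rot: [[-0.657, 0.754, 0.0], [0.754, 0.657, 0.0], [-0.0, 0.0, -1.0]]
force: [-0.0, 0.2, -0.8]
width: 37.3
finger_force: 15.0
```

Call:
{"api": "move_arm", "payload": {"targets": [[0.25, -0.87, -0.12, 0, 0, 0, 0], [0.25, -0.87, -0.12, 0, 0, 0, 0], [0.25, -0.87, -0.12, 0, 0, 0, 0], [0.25, -0.87, -0.12, 0, 0, 0, 0], [0.25, -0.87, -0.12, 0, 0, 0, 0]]}}

```text
time_s: 30.8
tool_pos: [561.5, 9.3, 150.0]
ee_rot: [[-0.656, 0.755, -0.0], [0.755, 0.656, 0.0], [0.0, -0.0, -1.0]]
force: [-0.0, 0.0, -1.3]
width: 37.5
finger_force: 15.0
```

Call:
{"api": "move_arm", "payload": {"targets": [[0.25, -0.87, -0.12, 0, 0, 0, 0], [0.25, -0.87, -0.12, 0, 0, 0, 0], [0.25, -0.87, -0.12, 0, 0, 0, 0], [0.25, -0.6, -0.08, 0, 0, 0, 0], [0.25, 0, 0, 0, 0, 0, 0]]}}

```text
time_s: 31.3
tool_pos: [615.2, -73.1, 150.0]
ee_rot: [[-0.655, 0.756, 0.001], [0.756, 0.655, -0.001], [-0.001, 0.0, -1.0]]
force: [0.4, 0.5, -0.6]
width: 37.8
finger_force: 15.0
```

```bash
python3 -c "
from h import *
plan(620.4,-79.5,112,41)"
```

```text
t 31.3 pos [615.2 -73.1 150. ] yaw 40.89 z [ 6.e-04 -6.e-04 -1.e+00] F [ 0.4  0.5 -0.6] w 37.8 ff 15.0
shift now-axes [-0.27 -0.01  1.27] after-turn axes [-0.27 -0.01  1.27] turn [ 0.    0.01 -0.03]
```

Call:
{"api": "move_arm", "payload": {"targets": [[0.25, -0.31, -0.02, 0, 0, 0, 0], [0.25, 0, 0, 0.5, 0, 0, 0], [0.25, 0, 0, 0.5, 0, 0, 0], [0.25, 0, 0, 0.2, 0, 0, 0], [0.25, 0, 0, 0, 0, 0, 0]]}}

```text
time_s: 31.8
tool_pos: [619.0, -77.8, 112.1]
ee_rot: [[-0.657, 0.754, -0.003], [0.754, 0.657, 0.001], [0.002, -0.001, -1.0]]
force: [0.0, -0.3, -0.5]
width: 38.0
finger_force: 15.0
```

Call:
{"api": "move_arm", "payload": {"targets": [[0.25, 0, 0, 0.1, 0, 0, 0], [0.25, 0, 0, 0.1, 0, 0, 0], [0.25, 0, 0, 0, 0, 0, 0]]}}

```text
time_s: 32.1
tool_pos: [620.2, -78.7, 107.8]
ee_rot: [[-0.656, 0.755, 0.0], [0.755, 0.656, -0.0], [-0.001, -0.0, -1.0]]
force: [1.5, -1.9, -1.3]
width: 37.5
finger_force: 15.0
```

Forces are low. Continuing down; a fit means the TCP gets below about 104.

Call:
{"api": "move_arm", "payload": {"targets": [[0.25, 0, 0, 0.07, 0, 0, 0], [0.25, 0, 0, 0.07, 0, 0, 0], [0.25, 0, 0, 0, 0, 0, 0]]}}

```text
time_s: 32.4
tool_pos: [620.2, -78.8, 103.6]
ee_rot: [[-0.656, 0.755, 0.0], [0.755, 0.656, -0.0], [-0.001, 0.0, -1.0]]
force: [0.7, -1.9, -1.1]
width: 37.4
finger_force: 15.0
```

Call:
{"api": "move_arm", "payload": {"targets": [[0.25, 0, 0, 0.07, 0, 0, 0], [0.25, 0, 0, 0.07, 0, 0, 0], [0.25, 0, 0, 0, 0, 0, 0]]}}

```text
time_s: 32.7
tool_pos: [620.2, -78.9, 99.4]
ee_rot: [[-0.656, 0.755, 0.0], [0.755, 0.656, -0.001], [-0.001, -0.0, -1.0]]
force: [1.6, -3.1, -0.7]
width: 37.8
finger_force: 15.0
```

Call:
{"api": "move_arm", "payload": {"targets": [[0.25, -0.01, -0.01, 0.2, 0, 0, 0], [0.25, 0, 0, 0.2, 0, 0, 0], [0.25, 0, 0, 0.15, 0, 0, 0], [0.25, 0, 0, 0.06, 0, 0, 0], [0.25, 0, 0, 0, 0, 0, 0]]}}

```text
time_s: 33.2
tool_pos: [619.9, -79.1, 80.6]
ee_rot: [[-0.656, 0.755, -0.0], [0.755, 0.656, -0.0], [0.0, -0.0, -1.0]]
force: [2.5, -4.3, -4.4]
width: 37.7
finger_force: 15.0
```

Call:
{"api": "move_arm", "payload": {"targets": [[0.25, 0, 0, 0.04, 0, 0, 0], [0.25, 0, 0, 0.04, 0, 0, 0], [0.25, 0, 0, 0.03, 0, 0, 0], [0.25, 0, 0, 0, 0, 0, 0]]}}

```text
time_s: 33.6
tool_pos: [620.2, -79.2, 79.9]
ee_rot: [[-0.656, 0.754, 0.0], [0.754, 0.656, -0.001], [-0.0, -0.0, -1.0]]
force: [-4.5, -2.1, 12.3]
width: 37.8
finger_force: 15.0
```

Call:
{"api": "move_arm", "payload": {"targets": [[0.4, 0, 0, -0.03, 0, 0, 0], [0.6, 0, 0, 0, 0, 0, 0], [0.6, 0, 0, -0.3, 0, 0, 0], [0.7, 0, 0, -0.8, 0, 0, 0], [0.9, 0, 0, -0.8, 0, 0, 0]]}}

```text
time_s: 34.1
tool_pos: [619.1, -78.1, 135.8]
ee_rot: [[-0.656, 0.754, -0.003], [0.754, 0.656, 0.002], [0.003, -0.001, -1.0]]
force: [0.8, -1.1, 0.0]
width: 66.5
finger_force: 0.0
```

Call:
{"api": "move_arm", "payload": {"targets": [[1, 0, 0, -0.3, 0, 0, 0.86], [1, 0, 0, 0, 0, 0, 0.86], [1, 0, 0, 0, 0, 0, 0.86], [1, 0, 0, 0, 0, 0, 0.86], [1, 0, 0, 0, 0, 0, 0.86]]}}

```text
time_s: 34.6
tool_pos: [619.7, -78.3, 144.9]
ee_rot: [[-0.361, 0.933, -0.001], [0.933, 0.361, 0.001], [0.001, -0.0, -1.0]]
force: [0.1, -0.2, -0.4]
width: 87.9
finger_force: 0.0
```

Call:
{"api": "move_arm", "payload": {"targets": [[1, 0, 0, 0, 0, 0, 0.86], [1, 0, 0, 0, 0, 0, 0.86], [1, 0, 0, 0, 0, 0, 0.86], [1, 0, 0, 0, 0, 0, 0.86], [1, 0, 0, 0, 0, 0, 0.86]]}}

```text
time_s: 35.1
tool_pos: [619.7, -78.3, 144.8]
ee_rot: [[-0.025, 1.0, -0.001], [1.0, 0.025, 0.001], [0.001, -0.001, -1.0]]
force: [0.2, -0.4, -0.0]
width: 88.2
finger_force: 0.0
```

Call:
{"api": "move_arm", "payload": {"targets": [[1, -0.7, 0, 0, 0, 0, 0], [1, -0.8, 0, 0, 0, 0, 0], [1, -0.8, 0, 0, 0, 0, 0], [1, -0.8, 0, 0, 0, 0, 0], [1, 0, 0, 0, 0, 0, 0]]}}

```text
time_s: 35.6
tool_pos: [622.5, -174.2, 144.9]
ee_rot: [[-0.025, 1.0, -0.0], [1.0, 0.025, -0.0], [-0.0, -0.0, -1.0]]
force: [0.2, 0.1, 0.1]
width: 88.1
finger_force: 0.0
```

Run:
```python
from h import *
plan(622.5,-188.5,66.5,1.5)
t=grab('top');s=grab('side')
a=cv2.resize(t[140:200,220:380,::-1],(800,300),interpolation=cv2.INTER_CUBIC);b=cv2.resize(s[120:270,190:390,::-1],(400,300),interpolation=cv2.INTER_CUBIC)
b2=cv2.resize(s[140:230,230:350,::-1],(400,300),interpolation=cv2.INTER_CUBIC)
cv2.imwrite('pics/c5.png',np.vstack([a,np.hstack([b,b2])]))
```

```text
t 35.6 pos [ 622.5 -174.2  144.9] yaw 1.44 z [-1.e-04 -1.e-04 -1.e+00] F [0.2 0.1 0.1] w 88.1 ff 0.0
shift now-axes [-0.48 -0.01  2.61] after-turn axes [-0.48 -0.01  2.61] turn [-0.    0.   -0.01]
```

View pics/c5.png

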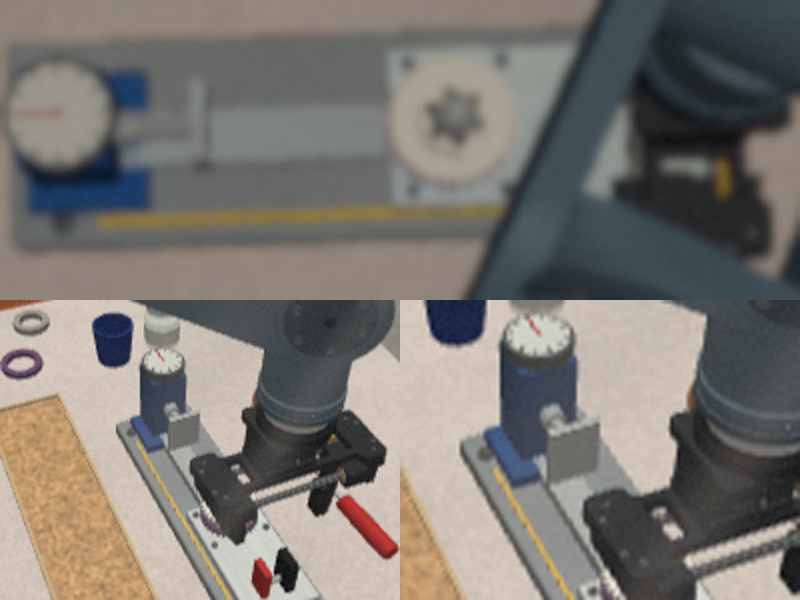

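Both gears are on the arbor, with only the white one visible on top. The dial pointer points left at rest. I'll regrip the handle.

Call:
{"api": "move_arm", "payload": {"targets": [[1, -0.48, 0, 0.2, 0, 0, 0], [1, 0, 0, 0.8, 0, 0, 0], [1, 0, 0, 0.8, 0, 0, 0], [1, 0, 0, 0.5, 0, 0, 0], [1, 0, 0, 0.31, 0, 0, 0]]}}

```text
time_s: 36.2
tool_pos: [622.2, -185.6, 64.6]
ee_rot: [[-0.028, 1.0, -0.002], [1.0, 0.028, 0.001], [0.001, -0.002, -1.0]]
force: [0.1, 0.6, -0.2]
width: 88.3
finger_force: 0.0
```

Call:
{"api": "move_arm", "payload": {"targets": [[0.6, 0, 0, 0, 0, 0, 0], [0.2, 0, 0, 0, 0, 0, 0], [0.2, 0, 0, 0, 0, 0, 0], [0.2, 0, 0, 0, 0, 0, 0], [0.2, 0, 0, 0, 0, 0, 0]], "squeeze": 32}}

```text
time_s: 36.7
tool_pos: [623.5, -186.5, 67.4]
ee_rot: [[-0.028, 1.0, 0.001], [1.0, 0.028, -0.001], [-0.001, 0.001, -1.0]]
force: [-0.3, 0.0, 0.4]
width: 50.4
finger_force: 0.0
```

Call:
{"api": "move_arm", "payload": {"targets": [[0.2, 0, 0, 0, 0, 0, 0], [0.2, 0, 0, 0, 0, 0, 0], [0.2, 0, 0, 0, 0, 0, 0], [0.2, 0, 0, 0, 0, 0, 0], [0.2, 0, 0, 0, 0, 0, 0]]}}

```text
time_s: 37.2
tool_pos: [624.1, -186.5, 66.9]
ee_rot: [[-0.028, 1.0, 0.002], [1.0, 0.028, -0.001], [-0.001, 0.002, -1.0]]
force: [5.5, 0.0, -0.8]
width: 36.4
finger_force: 32.0
```

Call:
{"api": "move_arm", "payload": {"targets": [[0.2, 0.1, 0.03, 0, 0, 0, 0], [0.2, 0.25, 0, 0, 0, 0, 0], [0.2, 0.3, 0, 0, 0, 0, 0], [0.2, 0.3, 0, 0, 0, 0, 0], [0.2, 0.3, 0, 0, 0, 0, 0]]}}

```text
time_s: 37.7
tool_pos: [623.0, -148.3, 66.9]
ee_rot: [[-0.028, 1.0, 0.0], [1.0, 0.028, -0.001], [-0.001, 0.0, -1.0]]
force: [0.9, -4.6, 3.5]
width: 36.3
finger_force: 32.0
```

Call:
{"api": "move_arm", "payload": {"targets": [[0.2, 0.3, 0, 0, 0, 0, 0], [0.2, 0.3, 0, 0, 0, 0, 0], [0.2, 0.3, 0, 0, 0, 0, 0], [0.2, 0.3, 0, 0, 0, 0, 0], [0.2, 0.1, 0, 0, 0, 0, 0]]}}

```text
time_s: 38.2
tool_pos: [621.8, -108.2, 66.9]
ee_rot: [[-0.029, 1.0, 0.0], [1.0, 0.029, 0.001], [0.001, 0.0, -1.0]]
force: [-0.7, -3.7, 5.0]
width: 36.5
finger_force: 32.0
```

Call:
{"api": "move_arm", "payload": {"targets": [[0.2, 0.1, 0, 0, 0, 0, 0], [0.2, 0, 0, 0, 0, 0, 0], [0.2, 0, 0, 0, 0, 0, 0]]}}

```text
time_s: 38.5
tool_pos: [621.7, -105.3, 66.9]
ee_rot: [[-0.028, 1.0, -0.0], [1.0, 0.028, 0.001], [0.001, -0.0, -1.0]]
force: [-0.6, 0.2, 7.1]
width: 36.2
finger_force: 32.0
```

```bash
cat >> h.py <<'E'
def dial(t=None):
    """angle (deg, image clockwise from right) of the red pointer about the dial centre"""
    t=get_image('top') if t is None else t
    H=cv2.cvtColor(t,cv2.COLOR_RGB2HSV).astype(int);B=np.s_[140:190,215:255]
    h,s,v=[H[...,i][B] for i in range(3)]
    wh=((s<60)&(v>140)).astype(np.uint8);c=max(cv2.findContours(wh,0,1)[0],key=cv2.contourArea);(cx,cy),r=cv2.minEnclosingCircle(cv2.convexHull(c))
    a=t[B].astype(float);w=np.clip(a[...,0]-(a[...,1]+a[...,2])/2-18,0,None);yy,xx=np.mgrid[:w.shape[0],:w.shape[1]];w[(xx-cx)**2+(yy-cy)**2>(r*.95)**2]=0
    px,py=(w*xx).sum()/w.sum()-cx,(w*yy).sum()/w.sum()-cy
    print('dial c',round(cx+215,1),round(cy+140,1),'r',round(r,1),'ptr',round(px,1),round(py,1),'ang',round(np.degrees(np.arctan2(py,px)),0),'wsum',round(w.sum()))
E
python3 - <<'E'
from h import *
t=grab('top');dial(t);plan(0,0,0)
im=cv2.imread('pics/t3.png');
cv2.imwrite('pics/c6.png',cv2.resize(t[140:200,215:315,::-1],(800,480),interpolation=cv2.INTER_CUBIC))
E
```

```text
dial c 231.0 162.1 r 8.6 ptr -3.0 0.2 ang 176.0 wsum 88
t 38.55 pos [ 621.7 -105.4   66.9] yaw 1.62 z [-1.0e-04  1.3e-03 -1.0e+00] F [-0.7  0.6  7.1] w 36.5 ff 32.0
shift now-axes [  4.09 -20.62   2.24] after-turn axes [  4.1  -20.62   2.23] turn [-0.   -0.02 -0.  ]
```

View pics/c6.png

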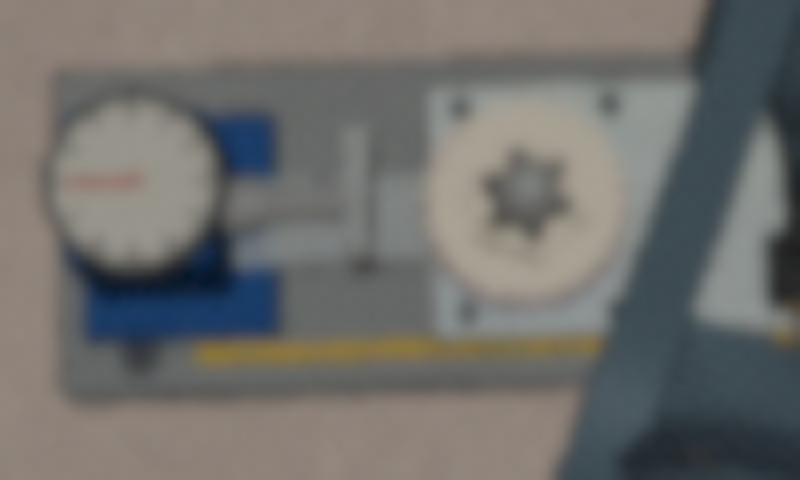

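The gap between gear and anvil is about 53 px in the crop, roughly 18 mm, with the dial at rest. Approaching.

Call:
{"api": "move_arm", "payload": {"targets": [[0.2, 0.12, 0, 0, 0, 0, 0], [0.2, 0.15, 0, 0, 0, 0, 0], [0.2, 0.12, 0, 0, 0, 0, 0], [0.2, 0.05, 0, 0, 0, 0, 0], [0.2, 0, 0, 0, 0, 0, 0]]}}

```text
time_s: 39.05
tool_pos: [621.3, -92.4, 66.9]
ee_rot: [[-0.028, 1.0, -0.0], [1.0, 0.028, 0.001], [0.001, -0.0, -1.0]]
force: [-1.6, -1.9, 6.1]
width: 36.5
finger_force: 32.0
```

Call:
{"api": "move_arm", "payload": {"targets": [[0.2, 0.03, 0, 0, 0, 0, 0], [0.2, 0.03, 0, 0, 0, 0, 0], [0.2, 0, 0, 0, 0, 0, 0], [0.2, 0, 0, 0, 0, 0, 0]]}}

```text
time_s: 39.45
tool_pos: [621.3, -90.9, 66.9]
ee_rot: [[-0.028, 1.0, -0.0], [1.0, 0.028, 0.0], [0.0, -0.0, -1.0]]
force: [-0.9, -3.1, 5.7]
width: 36.0
finger_force: 32.0
```

```bash
python3 -c "
from h import *
dial();plan(0,0,0)"
```

```text
dial c 231.0 162.0 r 8.6 ptr -3.0 0.3 ang 175.0 wsum 90
t 39.5 pos [621.2 -90.9  66.9] yaw 1.61 z [-1.e-04  5.e-04 -1.e+00] F [-0.4 -2.3  5.6] w 36.1 ff 32.0
shift now-axes [  3.61 -20.61   2.23] after-turn axes [  3.61 -20.61   2.23] turn [-0.   -0.01 -0.  ]
```

Call:
{"api": "move_arm", "payload": {"targets": [[0.2, 0.04, 0, 0, 0, 0, 0], [0.2, 0, 0, 0, 0, 0, 0], [0.2, 0, 0, 0, 0, 0, 0]]}}

```text
time_s: 39.8
tool_pos: [621.2, -89.8, 66.9]
ee_rot: [[-0.028, 1.0, -0.0], [1.0, 0.028, 0.0], [0.0, -0.0, -1.0]]
force: [-1.0, -2.2, 6.4]
width: 36.4
finger_force: 32.0
```

Call:
{"api": "move_arm", "payload": {"targets": [[0.2, 0.04, 0, 0, 0, 0, 0], [0.2, 0, 0, 0, 0, 0, 0], [0.2, 0, 0, 0, 0, 0, 0]]}}

```text
time_s: 40.1
tool_pos: [621.2, -88.7, 66.9]
ee_rot: [[-0.028, 1.0, -0.0], [1.0, 0.028, 0.0], [0.0, -0.0, -1.0]]
force: [-1.2, -2.7, 6.6]
width: 36.9
finger_force: 32.0
```

```bash
python3 -c "
from h import *
dial();plan(0,0,0)"
```

```text
dial c 231.0 162.0 r 8.5 ptr -3.1 0.3 ang 175.0 wsum 92
t 40.15 pos [621.2 -88.7  66.9] yaw 1.61 z [-0.e+00  2.e-04 -1.e+00] F [-1.2 -2.8  6.3] w 36.3 ff 32.0
shift now-axes [  3.54 -20.62   2.23] after-turn axes [  3.54 -20.62   2.23] turn [-0. -0. -0.]
```

Not touching yet, so this is only slide friction. I'll take small steps and read the dial each time.

Call:
{"api": "move_arm", "payload": {"targets": [[0.2, 0.04, 0, 0, 0, 0, 0], [0.2, 0.03, 0, 0, 0, 0, 0], [0.2, 0, 0, 0, 0, 0, 0], [0.2, 0, 0, 0, 0, 0, 0]]}}

```text
time_s: 40.55
tool_pos: [621.2, -87.3, 66.9]
ee_rot: [[-0.028, 1.0, 0.0], [1.0, 0.028, -0.001], [-0.001, 0.0, -1.0]]
force: [-1.4, -5.2, 5.5]
width: 35.9
finger_force: 32.0
```

```bash
python3 -c "
from h import *
dial()"
```

```text
dial c 231.0 162.0 r 8.5 ptr -3.8 -0.5 ang -172.0 wsum 144
```

Call:
{"api": "move_arm", "payload": {"targets": [[0.2, 0.03, 0, 0, 0, 0, 0], [0.2, 0.02, 0, 0, 0, 0, 0], [0.2, 0, 0, 0, 0, 0, 0], [0.2, 0, 0, 0, 0, 0, 0]]}}

```text
time_s: 41.0
tool_pos: [621.2, -86.3, 66.9]
ee_rot: [[-0.028, 1.0, 0.0], [1.0, 0.028, -0.001], [-0.001, 0.0, -1.0]]
force: [-1.3, -7.2, 4.6]
width: 36.3
finger_force: 32.0
```

```bash
python3 -c "
from h import *
dial();plan(0,0,0)"
```

```text
dial c 231.0 162.0 r 8.5 ptr -2.2 -2.7 ang -129.0 wsum 124
t 41.05 pos [621.2 -86.3  66.9] yaw 1.59 z [ 1.0e-04 -1.3e-03 -1.0e+00] F [-0.6 -6.   4.3] w 36.3 ff 32.0
shift now-axes [  3.45 -20.62   2.22] after-turn axes [  3.45 -20.62   2.23] turn [ 0.    0.02 -0.  ]
```

Call:
{"api": "move_arm", "payload": {"targets": [[0.2, 0.03, 0, 0, 0, 0, 0], [0.2, 0.03, 0, 0, 0, 0, 0], [0.2, 0, 0, 0, 0, 0, 0], [0.2, 0, 0, 0, 0, 0, 0]]}}

```text
time_s: 41.45
tool_pos: [621.1, -84.9, 66.9]
ee_rot: [[-0.028, 1.0, 0.0], [1.0, 0.028, -0.002], [-0.002, 0.0, -1.0]]
force: [-0.3, -8.6, 4.3]
width: 36.2
finger_force: 32.0
```

```bash
python3 -c "
from h import *
dial();plan(0,0,0)"
```

```text
dial c 231.0 162.0 r 8.6 ptr 1.6 -3.3 ang -65.0 wsum 128
t 41.5 pos [621.1 -84.9  66.9] yaw 1.59 z [ 2.0e-04 -1.9e-03 -1.0e+00] F [-1.5 -8.2  5.6] w 36.0 ff 32.0
shift now-axes [  3.41 -20.62   2.22] after-turn axes [  3.4  -20.62   2.23] turn [ 0.    0.02 -0.  ]
```

Call:
{"api": "move_arm", "payload": {"targets": [[0.6, 0, 0, 0, 0, 0, 0], [0.8, 0, 0, 0, 0, 0, 0], [0.8, 0, 0, 0, 0, 0, 0], [0.8, 0, 0, 0, 0, 0, 0], [0.8, 0, 0, 0, 0, 0, 0]]}}

```text
time_s: 42.0
tool_pos: [621.0, -83.3, 66.2]
ee_rot: [[-0.028, 1.0, -0.0], [1.0, 0.028, 0.001], [0.001, -0.0, -1.0]]
force: [0.3, 0.8, 0.4]
width: 70.3
finger_force: 0.0
```

```bash
python3 -c "
from h import *
dial();plan(0,0,0)"
```

```text
dial c 231.0 162.0 r 8.5 ptr 1.2 -3.1 ang -69.0 wsum 106
t 42.05 pos [621.1 -83.5  66.3] yaw 1.61 z [-2.e-04  4.e-04 -1.e+00] F [-0.1 -0.4 -0.6] w 70.5 ff 0.0
shift now-axes [  3.36 -20.62   2.21] after-turn axes [  3.36 -20.62   2.21] turn [-0.   -0.01 -0.  ]
```

Call:
{"api": "move_arm", "payload": {"targets": [[0.8, 0, 0, 0, 0, 0, 0], [0.8, 0, 0, 0, 0, 0, 0], [0.8, 0, 0, 0, 0, 0, 0], [0.8, 0, 0, 0, 0, 0, 0], [0.8, 0, 0, 0, 0, 0, 0]]}}

```text
time_s: 42.55
tool_pos: [621.1, -84.1, 66.5]
ee_rot: [[-0.028, 1.0, 0.0], [1.0, 0.028, -0.0], [-0.0, 0.0, -1.0]]
force: [0.3, 0.2, 0.4]
width: 70.3
finger_force: 0.0
```

Call:
{"api": "move_arm", "payload": {"targets": [[0.8, 0, 0, 0, 0, 0, 0], [0.8, 0, 0, 0, 0, 0, 0], [0.8, 0, 0, 0, 0, 0, 0], [0.8, 0, 0, 0, 0, 0, 0], [0.8, 0, 0, 0, 0, 0, 0]]}}

```text
time_s: 43.05
tool_pos: [621.1, -84.0, 66.5]
ee_rot: [[-0.028, 1.0, 0.0], [1.0, 0.028, 0.0], [0.0, 0.0, -1.0]]
force: [-0.6, -0.4, -0.1]
width: 70.4
finger_force: 0.0
```

```bash
python3 -c "
from h import *
dial();plan(0,0,0)"
```

```text
dial c 231.0 162.1 r 8.6 ptr 1.2 -3.1 ang -69.0 wsum 106
t 43.1 pos [621.1 -84.   66.5] yaw 1.6 z [-0. -0. -1.] F [ 0.  -0.8  0.2] w 70.2 ff 0.0
shift now-axes [  3.38 -20.62   2.22] after-turn axes [  3.38 -20.62   2.22] turn [-0.  0.  0.]
```

The reading is locked at about 2.5 mm. Running back: regrip slightly retracted, then slide to the stop.

Call:
{"api": "move_arm", "payload": {"targets": [[0.8, -0.05, 0, 0, 0, 0, 0], [0.2, 0, 0, 0, 0, 0, 0], [0.2, 0, 0, 0, 0, 0, 0], [0.2, 0, 0, 0, 0, 0, 0], [0.2, 0, 0, 0, 0, 0, 0]]}}

```text
time_s: 43.6
tool_pos: [619.5, -85.6, 66.3]
ee_rot: [[-0.028, 1.0, -0.004], [1.0, 0.028, 0.0], [0.0, -0.004, -1.0]]
force: [-10.2, -1.0, 6.5]
width: 40.4
finger_force: 4.8
```

Call:
{"api": "move_arm", "payload": {"targets": [[0.2, 0, 0, 0, 0, 0, 0], [0.2, 0, 0, 0, 0, 0, 0], [0.2, 0, 0, 0, 0, 0, 0], [0.2, 0, 0, 0, 0, 0, 0]]}}

```text
time_s: 44.0
tool_pos: [621.1, -85.8, 66.4]
ee_rot: [[-0.028, 1.0, -0.0], [1.0, 0.028, -0.0], [-0.0, -0.0, -1.0]]
force: [2.0, -3.5, -2.8]
width: 36.7
finger_force: 32.0
```

Call:
{"api": "move_arm", "payload": {"targets": [[0.2, -0.1, 0, 0, 0, 0, 0], [0.2, -0.25, 0, 0, 0, 0, 0], [0.2, -0.3, 0, 0, 0, 0, 0], [0.2, -0.3, 0, 0, 0, 0, 0], [0.2, -0.3, 0, 0, 0, 0, 0]]}}

```text
time_s: 44.5
tool_pos: [622.2, -123.1, 66.4]
ee_rot: [[-0.028, 1.0, -0.0], [1.0, 0.028, 0.001], [0.001, -0.0, -1.0]]
force: [2.0, 4.7, -2.8]
width: 36.5
finger_force: 32.0
```

Call:
{"api": "move_arm", "payload": {"targets": [[0.2, -0.3, 0, 0, 0, 0, 0], [0.2, -0.3, 0, 0, 0, 0, 0], [0.2, -0.3, 0, 0, 0, 0, 0], [0.2, -0.3, 0, 0, 0, 0, 0], [0.2, -0.3, 0, 0, 0, 0, 0]]}}

```text
time_s: 45.0
tool_pos: [623.5, -168.4, 66.4]
ee_rot: [[-0.028, 1.0, 0.0], [1.0, 0.028, 0.001], [0.001, 0.0, -1.0]]
force: [3.9, 4.5, -2.5]
width: 36.2
finger_force: 32.0
```

Call:
{"api": "move_arm", "payload": {"targets": [[0.2, -0.2, 0, 0, 0, 0, 0], [0.2, -0.2, 0, 0, 0, 0, 0], [0.2, -0.15, 0, 0, 0, 0, 0], [0.2, -0.1, 0, 0, 0, 0, 0], [0.2, 0, 0, 0, 0, 0, 0]]}}

```text
time_s: 45.5
tool_pos: [624.1, -187.0, 66.3]
ee_rot: [[-0.027, 1.0, 0.0], [1.0, 0.027, 0.002], [0.002, 0.0, -1.0]]
force: [3.1, 6.1, -2.8]
width: 36.0
finger_force: 32.0
```

Call:
{"api": "move_arm", "payload": {"targets": [[0.2, -0.07, 0, 0, 0, 0, 0], [0.2, -0.05, 0, 0, 0, 0, 0], [0.2, 0, 0, 0, 0, 0, 0]]}}

```text
time_s: 45.8
tool_pos: [624.1, -187.2, 66.3]
ee_rot: [[-0.029, 1.0, -0.001], [1.0, 0.029, 0.006], [0.006, -0.001, -1.0]]
force: [2.1, 18.2, 2.8]
width: 36.4
finger_force: 32.0
```

Call:
{"api": "move_arm", "payload": {"targets": [[0.2, 0, 0, 0, 0, 0, 0], [0.6, 0, 0, 0, 0, 0, 0], [0.9, 0, 0, 0, 0, 0, 0], [1, 0, 0, 0, 0, 0, 0], [1, 0, 0, 0, 0, 0, 0]]}}

```text
time_s: 46.3
tool_pos: [624.4, -192.3, 67.1]
ee_rot: [[-0.027, 1.0, 0.001], [1.0, 0.027, -0.001], [-0.001, 0.001, -1.0]]
force: [0.6, -0.3, -0.5]
width: 66.4
finger_force: 0.0
```

Call:
{"api": "move_arm", "payload": {"targets": [[1, 0, 0, -0.6, 0, 0, 0], [1, 0, 0, -0.9, 0, 0, 0], [1, 0, 0, -0.9, 0, 0, 0], [1, 0, 0, -0.4, 0, 0, -0.8], [1, 0, 0, 0, 0, 0, -0.87]]}}

```text
time_s: 46.8
tool_pos: [625.8, -192.7, 154.1]
ee_rot: [[-0.163, 0.987, 0.005], [0.987, 0.163, -0.003], [-0.004, 0.005, -1.0]]
force: [0.2, -0.2, -0.8]
width: 88.1
finger_force: 0.0
```

Call:
{"api": "move_arm", "payload": {"targets": [[1, 0, 0, 0, 0, 0, -0.87], [1, 0, 0, 0, 0, 0, -0.87], [1, 0, 0, 0, 0, 0, -0.87], [1, 0, 0, 0, 0, 0, -0.87], [1, 0, 0, 0, 0, 0, -0.87]]}}

```text
time_s: 47.3
tool_pos: [624.2, -192.0, 150.9]
ee_rot: [[-0.49, 0.872, 0.001], [0.872, 0.49, -0.001], [-0.001, 0.0, -1.0]]
force: [-0.1, 0.4, 0.3]
width: 88.3
finger_force: 0.0
```

Call:
{"api": "move_arm", "payload": {"targets": [[1, 0, 0, 0, 0, 0, -0.87], [1, 0, 0, 0, 0, 0, -0.87], [1, 0, 0, 0, 0, 0, -0.87], [1, 0, 0, 0, 0, 0, 0]]}}

```text
time_s: 47.7
tool_pos: [624.2, -191.8, 150.8]
ee_rot: [[-0.658, 0.753, 0.001], [0.753, 0.658, -0.001], [-0.001, 0.0, -1.0]]
force: [0.7, 0.0, -0.6]
width: 88.2
finger_force: 0.0
```

Run:
```python
from h import *
t=grab('top');dial(t)
plan(620.2,-79.2,140,41)
```

```text
dial c 234.5 164.5 r 31.3 ptr 10.3 16.9 ang 59.0 wsum 863
t 47.75 pos [ 624.2 -191.7  150.8] yaw 41.03 z [ 6.e-04 -6.e-04 -1.e+00] F [-0.4  0.6  0.6] w 88.3 ff 0.0
shift now-axes [2.92 2.36 0.36] after-turn axes [2.92 2.36 0.36] turn [0.   0.01 0.01]
```

Call:
{"api": "move_arm", "payload": {"targets": [[1, 0.6, 0.48, 0, 0, 0, 0], [1, 0.8, 0.65, 0, 0, 0, 0], [1, 0.8, 0.65, 0, 0, 0, 0], [1, 0.7, 0.57, 0, 0, 0, 0], [1, 0.02, 0.01, 0, 0, 0, 0]]}}

```text
time_s: 48.25
tool_pos: [619.6, -75.6, 150.6]
ee_rot: [[-0.659, 0.752, -0.0], [0.752, 0.659, 0.001], [0.001, 0.0, -1.0]]
force: [-0.2, 0.3, -0.1]
width: 88.1
finger_force: 0.0
```

Call:
{"api": "move_arm", "payload": {"targets": [[1, 0, 0, 0.6, 0, 0, 0], [1, 0, 0, 0.8, 0, 0, 0], [1, 0, 0, 0.6, 0, 0, 0], [1, 0, 0, 0.33, 0, 0, 0], [0.7, 0, 0, 0, 0, 0, 0]]}}

```text
time_s: 48.75
tool_pos: [618.8, -79.0, 79.1]
ee_rot: [[-0.657, 0.754, -0.003], [0.754, 0.657, 0.001], [0.002, -0.002, -1.0]]
force: [-0.1, 0.7, -0.3]
width: 81.9
finger_force: 0.0
```

Call:
{"api": "move_arm", "payload": {"targets": [[0.25, 0, 0, 0, 0, 0, 0], [0.25, 0, 0, 0, 0, 0, 0], [0.25, 0, 0, 0, 0, 0, 0], [0.25, 0, 0, 0, 0, 0, 0], [0.25, 0, 0, 0, 0, 0, 0]], "squeeze": 20}}

```text
time_s: 49.25
tool_pos: [620.0, -78.6, 81.1]
ee_rot: [[-0.658, 0.753, 0.001], [0.753, 0.658, -0.0], [-0.001, 0.0, -1.0]]
force: [-0.1, -0.6, 0.3]
width: 42.0
finger_force: 0.0
```

Call:
{"api": "move_arm", "payload": {"targets": [[0.25, 0, 0, 0, 0, 0, 0], [0.25, 0, 0, 0, 0, 0, 0]]}}

```text
time_s: 49.45
tool_pos: [619.8, -78.6, 80.9]
ee_rot: [[-0.658, 0.753, 0.0], [0.753, 0.658, -0.0], [-0.0, 0.0, -1.0]]
force: [-0.9, -0.1, 1.9]
width: 37.3
finger_force: 20.0
```

Call:
{"api": "move_arm", "payload": {"targets": [[0.25, 0, 0, -0.2, 0, 0, 0], [0.25, 0, 0, -0.3, 0, 0, 0], [0.25, 0, 0, -0.4, 0, 0, 0], [0.25, 0, 0, -0.5, 0, 0, 0], [0.25, 0, 0, -0.4, 0, 0, 0]]}}

```text
time_s: 49.95
tool_pos: [620.4, -78.7, 136.8]
ee_rot: [[-0.658, 0.753, 0.002], [0.753, 0.658, -0.001], [-0.002, 0.001, -1.0]]
force: [-0.0, -0.3, -0.0]
width: 37.4
finger_force: 20.0
```

Run:
```python
from h import *
plan(441,60,17)
```

```text
t 49.95 pos [620.4 -78.7 136.8] yaw 41.15 z [ 1.8e-03 -5.0e-04 -1.0e+00] F [-0.  -0.3 -0. ] w 37.4 ff 20.0
shift now-axes [ 7.42 -1.46  3.98] after-turn axes [ 7.42 -1.46  3.99] turn [ 0.01  0.02 -0.  ]
```

Call:
{"api": "move_arm", "payload": {"targets": [[0.25, 0.5, -0.1, 0, 0, 0, 0], [0.25, 0.85, -0.17, 0, 0, 0, 0], [0.25, 0.85, -0.17, 0, 0, 0, 0], [0.25, 0.85, -0.17, 0, 0, 0, 0], [0.25, 0.85, -0.17, 0, 0, 0, 0]]}}

```text
time_s: 50.45
tool_pos: [524.7, -5.4, 135.7]
ee_rot: [[-0.658, 0.753, 0.001], [0.753, 0.658, -0.0], [-0.001, 0.001, -1.0]]
force: [-0.2, -0.4, -0.5]
width: 37.6
finger_force: 20.0
```

Call:
{"api": "move_arm", "payload": {"targets": [[0.25, 0.85, -0.17, 0, 0, 0, 0], [0.25, 0.85, -0.17, 0, 0, 0, 0], [0.25, 0.85, -0.17, 0, 0, 0, 0], [0.25, 0.6, -0.1, 0, 0, 0, 0], [0.25, 0.4, -0.07, 0.3, 0, 0, 0]]}}

```text
time_s: 50.95
tool_pos: [440.1, 61.5, 127.3]
ee_rot: [[-0.658, 0.753, 0.004], [0.753, 0.659, -0.0], [-0.003, 0.003, -1.0]]
force: [0.6, 0.3, -0.5]
width: 37.5
finger_force: 20.0
```

Call:
{"api": "move_arm", "payload": {"targets": [[0.25, 0, 0, 0.8, 0, 0, 0], [0.25, 0, 0, 0.9, 0, 0, 0], [0.25, 0, 0, 0.8, 0, 0, 0], [0.25, 0, 0, 0.5, 0, 0, 0], [0.25, 0, 0, 0.3, 0, 0, 0]]}}

```text
time_s: 51.45
tool_pos: [439.2, 60.9, 25.3]
ee_rot: [[-0.658, 0.753, -0.001], [0.753, 0.658, 0.0], [0.001, -0.001, -1.0]]
force: [0.5, 0.5, -0.7]
width: 37.6
finger_force: 20.0
```

Call:
{"api": "move_arm", "payload": {"targets": [[0.25, 0, 0, 0, 0, 0, 0], [0.25, 0, 0, 0, 0, 0, 0]]}}

```text
time_s: 51.65
tool_pos: [440.2, 60.8, 27.0]
ee_rot: [[-0.658, 0.753, 0.001], [0.753, 0.658, -0.0], [-0.001, 0.0, -1.0]]
force: [-0.1, -0.2, -0.7]
width: 37.5
finger_force: 20.0
```

Lower a further 10.5 mm and release, then go back for the purple gear.

Call:
{"api": "move_arm", "payload": {"targets": [[0.25, 0, 0, 0.2, 0, 0, 0], [0.25, 0, 0, 0.15, 0, 0, 0], [0.25, 0, 0, 0, 0, 0, 0], [0.25, 0, 0, 0, 0, 0, 0]]}}

```text
time_s: 52.05
tool_pos: [439.6, 61.0, 16.1]
ee_rot: [[-0.658, 0.753, -0.0], [0.753, 0.658, 0.0], [0.0, -0.0, -1.0]]
force: [0.2, 0.6, -1.1]
width: 37.5
finger_force: 20.0
```

Call:
{"api": "move_arm", "payload": {"targets": [[0.45, 0, 0, 0, 0, 0, 0], [0.6, 0, 0, 0, 0, 0, 0], [0.7, 0, 0, 0, 0, 0, 0], [0.8, 0, 0, -0.4, 0, 0, 0], [1, 0, 0, -0.9, 0, 0, 0]]}}

```text
time_s: 52.55
tool_pos: [437.8, 61.1, 54.5]
ee_rot: [[-0.658, 0.753, -0.004], [0.753, 0.658, 0.001], [0.003, -0.003, -1.0]]
force: [0.9, 0.0, 0.3]
width: 69.3
finger_force: 0.0
```

Call:
{"api": "move_arm", "payload": {"targets": [[1, 0, 0, -0.9, 0, 0, 0], [1, 0, 0, -0.9, 0, 0, 0], [1, 0, 0, -0.9, 0, 0, 0], [1, 0, 0, -0.3, 0, 0, 0], [1, 0, 0, 0, 0, 0, 0]]}}

```text
time_s: 53.05
tool_pos: [440.8, 60.8, 146.8]
ee_rot: [[-0.658, 0.753, 0.004], [0.753, 0.658, -0.0], [-0.003, 0.003, -1.0]]
force: [0.1, 0.2, 0.1]
width: 88.3
finger_force: 0.0
```

Run:
```python
from h import *
plan(620.1,-78.9,61.8,41)
```

```text
t 53.05 pos [440.8  60.8 146.8] yaw 41.15 z [ 3.8e-03 -5.0e-04 -1.0e+00] F [0.1 0.2 0.1] w 88.3 ff 0.0
shift now-axes [-7.43  1.43  2.86] after-turn axes [-7.44  1.46  2.83] turn [0.03 0.04 0.03]
```

Call:
{"api": "move_arm", "payload": {"targets": [[1, -0.6, 0.12, 0, 0, 0, 0], [1, -0.85, 0.17, 0, 0, 0, 0], [1, -0.85, 0.17, 0, 0, 0, 0], [1, -0.85, 0.17, 0, 0, 0, 0], [1, -0.85, 0.17, 0, 0, 0, 0]]}}

```text
time_s: 53.55
tool_pos: [536.3, -14.1, 143.0]
ee_rot: [[-0.658, 0.753, -0.003], [0.753, 0.658, 0.001], [0.003, -0.002, -1.0]]
force: [0.0, 0.1, 0.1]
width: 88.3
finger_force: 0.0
```

Call:
{"api": "move_arm", "payload": {"targets": [[1, -0.85, 0.17, 0, 0, 0, 0], [1, -0.85, 0.17, 0, 0, 0, 0], [1, -0.85, 0.17, 0, 0, 0, 0], [1, -0.6, 0.12, 0, 0, 0, 0], [1, -0.28, 0.03, 0, 0, 0, 0]]}}

```text
time_s: 54.05
tool_pos: [619.3, -78.9, 142.9]
ee_rot: [[-0.657, 0.754, -0.003], [0.754, 0.657, 0.001], [0.002, -0.001, -1.0]]
force: [-0.3, 0.9, 0.4]
width: 87.6
finger_force: 0.0
```

Call:
{"api": "move_arm", "payload": {"targets": [[1, 0, 0, 0, 0, 0, 0], [1, 0, 0, 0, 0, 0, 0]]}}

```text
time_s: 54.25
tool_pos: [618.2, -77.5, 144.0]
ee_rot: [[-0.658, 0.753, -0.002], [0.753, 0.658, 0.001], [0.002, -0.001, -1.0]]
force: [-0.8, 0.1, 0.7]
width: 87.9
finger_force: 0.0
```

Run:
```python
from h import *
plan(620.1,-78.9,61.8,41)
```

```text
t 54.25 pos [618.2 -77.5 144. ] yaw 41.15 z [-2.2e-03  9.0e-04 -1.0e+00] F [-0.8  0.1  0.7] w 87.9 ff 0.0
shift now-axes [-0.08  0.02  2.74] after-turn axes [-0.08  0.02  2.74] turn [-0.01 -0.03  0.03]
```

Call:
{"api": "move_arm", "payload": {"targets": [[1, -0.07, 0.01, 0.5, 0, 0, 0], [1, 0, 0, 0.8, 0, 0, 0], [1, 0, 0, 0.7, 0, 0, 0], [1, 0, 0, 0.5, 0, 0, 0], [1, 0, 0, 0.23, 0, 0, 0]]}}

```text
time_s: 54.75
tool_pos: [619.4, -78.7, 60.8]
ee_rot: [[-0.658, 0.753, -0.003], [0.753, 0.658, 0.001], [0.003, -0.002, -1.0]]
force: [-0.3, -0.2, -0.2]
width: 88.2
finger_force: 0.0
```

Call:
{"api": "move_arm", "payload": {"targets": [[0.6, 0, 0, 0, 0, 0, 0], [0.25, 0, 0, 0, 0, 0, 0], [0.25, 0, 0, 0, 0, 0, 0], [0.25, 0, 0, 0, 0, 0, 0], [0.25, 0, 0, 0, 0, 0, 0]]}}

```text
time_s: 55.25
tool_pos: [621.4, -79.6, 64.0]
ee_rot: [[-0.658, 0.753, 0.001], [0.753, 0.658, -0.0], [-0.001, 0.001, -1.0]]
force: [0.5, 0.4, -0.5]
width: 50.5
finger_force: 0.0
```

Call:
{"api": "move_arm", "payload": {"targets": [[0.25, 0, 0, 0, 0, 0, 0], [0.25, 0, 0, 0, 0, 0, 0], [0.25, 0, 0, 0, 0, 0, 0], [0.25, 0, 0, 0, 0, 0, 0]]}}

```text
time_s: 55.65
tool_pos: [621.0, -79.5, 63.5]
ee_rot: [[-0.658, 0.753, 0.0], [0.753, 0.658, -0.0], [-0.0, 0.0, -1.0]]
force: [-1.1, 0.1, 1.4]
width: 37.1
finger_force: 20.0
```

Call:
{"api": "move_arm", "payload": {"targets": [[0.25, 0, 0, -0.2, 0, 0, 0], [0.25, 0, 0, -0.3, 0, 0, 0], [0.25, 0, 0, -0.4, 0, 0, 0], [0.25, 0, 0, -0.5, 0, 0, 0], [0.25, 0, 0, -0.5, 0, 0, 0]]}}

```text
time_s: 56.15
tool_pos: [621.2, -79.5, 122.0]
ee_rot: [[-0.658, 0.753, 0.001], [0.753, 0.658, -0.0], [-0.001, 0.0, -1.0]]
force: [-0.0, 0.1, -1.3]
width: 37.5
finger_force: 20.0
```

Call:
{"api": "move_arm", "payload": {"targets": [[0.25, 0, 0, -0.4, 0, 0, 0], [0.25, 0, 0, -0.2, 0, 0, 0], [0.25, 0, 0, 0, 0, 0, 0]]}}

```text
time_s: 56.45
tool_pos: [621.7, -79.7, 139.8]
ee_rot: [[-0.658, 0.753, 0.002], [0.753, 0.658, -0.001], [-0.002, 0.001, -1.0]]
force: [-0.4, -0.4, 0.2]
width: 37.9
finger_force: 20.0
```

Run:
```python
from h import *
plan(441,-90,17)
```

```text
t 56.45 pos [621.7 -79.7 139.8] yaw 41.15 z [ 2.3e-03 -7.0e-04 -1.0e+00] F [-0.4 -0.4  0.2] w 37.9 ff 20.0
shift now-axes [ 3.71 -4.77  4.08] after-turn axes [ 3.7  -4.76  4.09] turn [ 0.02  0.03 -0.  ]
```

Call:
{"api": "move_arm", "payload": {"targets": [[0.25, 0.4, -0.5, 0, 0, 0, 0], [0.25, 0.6, -0.78, 0, 0, 0, 0], [0.25, 0.6, -0.78, 0, 0, 0, 0], [0.25, 0.6, -0.78, 0, 0, 0, 0], [0.25, 0.6, -0.78, 0, 0, 0, 0]]}}

```text
time_s: 56.95
tool_pos: [482.2, -87.4, 137.4]
ee_rot: [[-0.658, 0.753, -0.001], [0.753, 0.658, 0.001], [0.001, -0.001, -1.0]]
force: [-1.2, -0.6, -1.3]
width: 37.8
finger_force: 20.0
```

Call:
{"api": "move_arm", "payload": {"targets": [[0.25, 0.5, -0.65, 0, 0, 0, 0], [0.25, 0.4, -0.5, 0.5, 0, 0, 0], [0.25, 0, 0, 0.8, 0, 0, 0], [0.25, 0, 0, 0.9, 0, 0, 0], [0.25, 0, 0, 0.7, 0, 0, 0]]}}

```text
time_s: 57.45
tool_pos: [439.1, -89.7, 49.7]
ee_rot: [[-0.658, 0.753, -0.001], [0.753, 0.658, 0.001], [0.001, -0.001, -1.0]]
force: [-0.3, -0.3, -0.6]
width: 37.6
finger_force: 20.0
```

Call:
{"api": "move_arm", "payload": {"targets": [[0.25, 0, 0, 0.5, 0, 0, 0], [0.25, 0, 0, 0.3, 0, 0, 0], [0.25, 0, 0, 0, 0, 0, 0], [0.25, 0, 0, 0, 0, 0, 0]]}}

```text
time_s: 57.85
tool_pos: [440.3, -90.1, 27.4]
ee_rot: [[-0.658, 0.753, -0.0], [0.753, 0.658, -0.0], [-0.0, -0.0, -1.0]]
force: [-0.4, -0.6, -1.3]
width: 37.3
finger_force: 20.0
```

Call:
{"api": "move_arm", "payload": {"targets": [[0.25, 0, 0, 0.2, 0, 0, 0], [0.25, 0, 0, 0.15, 0, 0, 0], [0.25, 0, 0, 0, 0, 0, 0], [0.25, 0, 0, 0, 0, 0, 0]]}}

```text
time_s: 58.25
tool_pos: [440.1, -90.0, 16.8]
ee_rot: [[-0.658, 0.753, -0.0], [0.753, 0.658, 0.0], [0.0, -0.0, -1.0]]
force: [-0.3, -0.4, -0.7]
width: 37.5
finger_force: 20.0
```

Call:
{"api": "move_arm", "payload": {"targets": [[0.45, 0, 0, 0, 0, 0, 0], [0.6, 0, 0, 0, 0, 0, 0], [0.7, 0, 0, 0, 0, 0, 0], [0.8, 0, 0, -0.4, 0, 0, 0], [1, 0, 0, -0.9, 0, 0, 0]]}}

```text
time_s: 58.75
tool_pos: [438.5, -89.3, 55.1]
ee_rot: [[-0.658, 0.753, -0.004], [0.753, 0.658, 0.002], [0.004, -0.002, -1.0]]
force: [0.3, -0.5, 0.8]
width: 69.6
finger_force: 0.0
```

Call:
{"api": "move_arm", "payload": {"targets": [[1, 0, 0, -0.9, 0, 0, 0], [1, 0, 0, -0.9, 0, 0, 0], [1, 0, 0, -0.9, 0, 0, 0], [1, 0, 0, -0.6, 0, 0, 0], [1, 0, 0, -0.3, 0, 0, 0]]}}

```text
time_s: 59.25
tool_pos: [441.1, -90.5, 166.4]
ee_rot: [[-0.658, 0.753, 0.004], [0.753, 0.658, -0.002], [-0.004, 0.001, -1.0]]
force: [0.4, 0.2, -0.4]
width: 88.4
finger_force: 0.0
```

Call:
{"api": "move_arm", "payload": {"targets": [[1, 0.4, 0.7, 0, 0, 0, 0], [1, 0.4, 0.7, 0, 0, 0, 0], [1, 0.4, 0.7, 0, 0, 0, 0], [1, 0.4, 0.7, 0, 0, 0, 0], [1, 0.4, 0.7, 0, 0, 0, 0]]}}

```text
time_s: 59.75
tool_pos: [479.5, 25.2, 163.6]
ee_rot: [[-0.658, 0.753, -0.001], [0.753, 0.658, 0.0], [0.001, -0.0, -1.0]]
force: [0.4, -0.8, -0.3]
width: 87.9
finger_force: 0.0
```

Call:
{"api": "move_arm", "payload": {"targets": [[1, 0.4, 0.7, 0, 0, 0, 0], [1, 0.4, 0.7, 0, 0, 0, 0], [1, 0.4, 0.7, 0, 0, 0, 0], [1, 0.4, 0.7, 0, 0, 0, 0], [1, 0.4, 0.7, 0, 0, 0, 0]]}}

```text
time_s: 60.25
tool_pos: [519.0, 139.5, 163.4]
ee_rot: [[-0.658, 0.753, -0.001], [0.753, 0.658, -0.0], [0.001, -0.001, -1.0]]
force: [0.3, -1.0, -0.1]
width: 88.1
finger_force: 0.0
```

Call:
{"api": "move_arm", "payload": {"targets": [[1, 0.4, 0.7, 0, 0, 0, 0], [1, 0.4, 0.7, 0, 0, 0, 0], [1, 0.4, 0.7, 0, 0, 0, 0], [1, 0.4, 0.7, 0, 0, 0, 0], [1, 0, 0, 0, 0, 0, 0]]}}

```text
time_s: 60.75
tool_pos: [551.0, 232.0, 163.5]
ee_rot: [[-0.66, 0.751, -0.0], [0.751, 0.66, 0.001], [0.001, 0.0, -1.0]]
force: [-0.9, 0.3, -1.1]
width: 88.0
finger_force: 0.0
```

Run:
```python
from h import *
plan(0,0,0)
t=grab('top');s=grab('side')
a=cv2.resize(t[135:265,165:455,::-1],(669,300),interpolation=cv2.INTER_CUBIC);a=cv2.copyMakeBorder(a,0,0,0,131,0)
b=cv2.resize(s[120:384,150:500,::-1],(400,300),interpolation=cv2.INTER_AREA);b2=cv2.resize(s[160:340,180:420,::-1],(400,300),interpolation=cv2.INTER_CUBIC)
cv2.imwrite('pics/c7.png',np.vstack([a,np.hstack([b,b2])]))
```

```text
t 60.75 pos [551.  232.  163.5] yaw 41.28 z [-3.e-04  6.e-04 -1.e+00] F [-0.9  0.3 -1.1] w 88.0 ff 0.0
shift now-axes [  6.3  -18.91   5.45] after-turn axes [  6.31 -18.9    5.45] turn [ 0.   -0.01  0.  ]
```

View pics/c7.png

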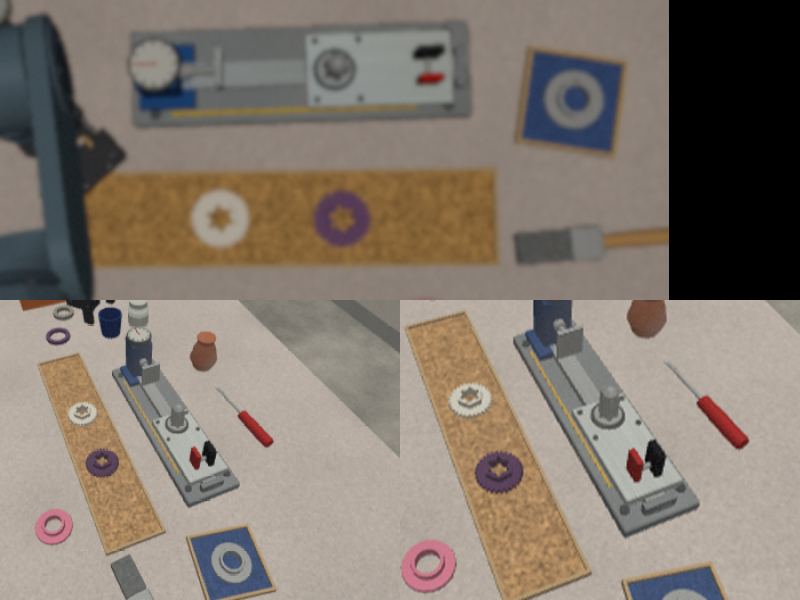

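Both gears lie flat in the tray, hub up and side by side, at (220,219) and (342,218) in the top crop. The disc is in the case at (574,99), the carriage is at its stop and the arm is clear.

```bash
python3 -c "
from cell import hand_in
print(hand_in())"
```

```text
the job is handed in; nothing more can be done
None
```

The job is handed in, about 61 s into the 210 s allowed; no verdict came back. Both gears were gauged with the anvil locked about 2.5 mm in. Both are back in the tray flat and hub up, with the disc in its case and the carriage at its loading stop.

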